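Weigh a batch of gland nuts on the pocket scale

TASK

Get the batch of gland nuts onto the pocket scale for weighing: swing the cover that stands ajar right back, stand the empty tin on the middle of the scale's pan with its length along the hinge, then pour all six nuts out of the steel cup into the tin. Finish with the empty cup standing upright on the bench, and leave the sample jar, the spray bottle and the battery where they stand.

Things in the scene. Friction and masses are not known exactly. Their poses are not given: they have to be found in the camera images.
- scale: grey pocket scale with its cover ajar (not the shut one far off at the left), 119 (x) x 98 (y) x 28 mm high when shut, fixed. Origin: centre of its underside; x points from the display to the hinge, y runs along the hinge, z up. Its flat top (pan and display) is 18 mm above the bench; the display is the strip x < -41 mm. The cover's hinge line is parallel to y at x = +54, z = 22 mm.
- pan (a point): middle of the weighing pan, on the top of the scale (x = 0, y = 0, z = 18 mm in the scale's frame); its axes are the scale's. The tin belongs here.
- scale_cover (a joint): angle of the scale's flat cover, rad: 0 shut, 1.92 right back (leaning away from the pan). Starts at 0.2 to 0.5; a stiff hinge holds it wherever it is left (0.5 to 1 N at the lip moves it). The cover is a frame 8 mm deep, 98 mm wide, reaching 95 mm from the hinge; open, it stands up to 112 mm above the bench.
- cover_lip (a point): lower outer edge of the cover's free end, at the middle of its width (95 mm from the hinge, 2 mm below the hinge line when shut). It turns with the cover.
- tin: empty plain aluminium tin, open at the top, rounded oblong 64 (x) x 110 (y) x 24 mm high, 60 g. Origin: centre of its underside; y along its length, z up. Floor 2 mm thick, wall about 2.5 mm.
- cup: stainless weighing cup with flat bottom, 112 (x) x 60 (y) x 46 mm high, 130 g empty; spout along its own -x. Origin on the underside, z up. Grip its parallel side walls (y = +-30, x from -30 to +32 mm). Floor 3 mm, flat to x = -30, then a ramp rising at 23 degrees to the spout's edge; walls fall from 46 to 27 mm along the spout; rounded back at x = +48.
- spout (a point): middle of the cup's pouring edge: x = -63, y = 0, z = 15.5 mm in the cup's frame. The cup is smooth (nuts slide at about 20 degrees), so they leave it when it is tipped 50 to 70 degrees.
- nut_1_mid (a point): middle of a white nylon gland nut, a ring 24 mm across and 12 mm thick, 15 g; starts in the cup
- nut_2_mid (a point): middle of a white nylon gland nut, a ring 24 mm across and 12 mm thick, 15 g; starts in the cup
- nut_3_mid (a point): middle of a white nylon gland nut, a ring 24 mm across and 12 mm thick, 15 g; starts in the cup
- nut_4_mid (a point): middle of a white nylon gland nut, a ring 24 mm across and 12 mm thick, 15 g; starts in the cup
- nut_5_mid (a point): middle of a white nylon gland nut, a ring 24 mm across and 12 mm thick, 15 g; starts in the cup
- nut_6_mid (a point): middle of a white nylon gland nut, a ring 24 mm across and 12 mm thick, 15 g; starts in the cup
- jar: white sample jar with blue cap, 58 mm across and 90 mm high, standing loose; origin: centre of its underside. Leave it alone.
- bottle: white trigger spray bottle, 62 x 83 x 205 mm high, standing loose; origin: underside, body centred about 11 mm along its +y. Leave it alone.
- case: closed black instrument case, 438 x 532 mm and 150 mm high, fixed at the right of the work; its left side, with the carrying handle, lies between y = 0.01 and -0.06, from x = 0.45 to 0.95. Origin: centre of its underside.
- cell: battery cell, 26 mm across and 50 mm high, standing loose on end; origin: centre of its underside. Leave it alone.
Mind the look-alikes: they are no part of the job. There is more than one size of the tin; the job needs the smaller.

How it is judged (in metres and radians):
On the way, in this order (a step that is already met when the one before it is completed fails the run):
1. the scale's cover is swung right back (value of joint scale_cover above 1.5 rad), for 0.2 s.
2. the empty tin stands released on the pan, its length along the hinge (x of tin in the frame of scale between -0.024 and 0.018 m and y of tin in the frame of scale between -0.022 and 0.022 m and z of tin in the frame of scale between 0.014 and 0.022 m and angle between tin's own z axis and vertical below 0.06 rad and angle between the y axis of tin and the y axis of scale, either way round below 0.25 rad and contact force between tin and the fingers below 0.1 N and value of joint scale_cover above 1.5 rad), for 0.2 s.
3. all six nuts lie in the tin (x of nut_1_mid in the frame of tin between -0.032 and 0.032 m and y of nut_1_mid in the frame of tin between -0.055 and 0.055 m and z of nut_1_mid in the frame of tin between 0 and 0.028 m and x of nut_2_mid in the frame of tin between -0.032 and 0.032 m and y of nut_2_mid in the frame of tin between -0.055 and 0.055 m and z of nut_2_mid in the frame of tin between 0 and 0.028 m and x of nut_3_mid in the frame of tin between -0.032 and 0.032 m and y of nut_3_mid in the frame of tin between -0.055 and 0.055 m and z of nut_3_mid in the frame of tin between 0 and 0.028 m and x of nut_4_mid in the frame of tin between -0.032 and 0.032 m and y of nut_4_mid in the frame of tin between -0.055 and 0.055 m and z of nut_4_mid in the frame of tin between 0 and 0.028 m and x of nut_5_mid in the frame of tin between -0.032 and 0.032 m and y of nut_5_mid in the frame of tin between -0.055 and 0.055 m and z of nut_5_mid in the frame of tin between 0 and 0.028 m and x of nut_6_mid in the frame of tin between -0.032 and 0.032 m and y of nut_6_mid in the frame of tin between -0.055 and 0.055 m and z of nut_6_mid in the frame of tin between 0 and 0.028 m), for 0.2 s.
At the end, for the whole second after the job is handed in: cover over 1.5 rad open; tin level on the scale, its centre 24 mm before to 18 mm behind the scale's centre, within 22 mm sideways, length within 0.25 rad of the hinge line; all six nuts in the tin, none with its middle more than 4 mm over the rim; cup upright on the bench; all at rest (all of step 3 and value of joint scale_cover above 1.5 rad and x of tin in the frame of scale between -0.024 and 0.018 m and y of tin in the frame of scale between -0.022 and 0.022 m and z of tin in the frame of scale between 0.014 and 0.022 m and angle between each of tin, cup's own z axis and vertical below 0.06 rad and angle between the y axis of tin and the y axis of scale, either way round below 0.25 rad and height (world z) of cup between -0.004 and 0.006 m and linear speed of each of tin, cup below 0.03 m/s); the robot touches nothing.
It fails at once if the sample jar is shifted more than 20 mm or tipped (distance of jar from where it was at the start of the episode above 0.02 m or angle between jar's own z axis and vertical above 0.35 rad).
It fails at once if the spray bottle is shifted more than 20 mm or tipped (distance of bottle from where it was at the start of the episode above 0.02 m or angle between bottle's own z axis and vertical above 0.35 rad).
It fails at once if the battery cell is shifted more than 20 mm or tipped (distance of cell from where it was at the start of the episode above 0.02 m or angle between cell's own z axis and vertical above 0.35 rad).
It also fails if it takes over 72 s, if anything falls off the work surface, if the arm or the gripper's body presses on something with over 40 N, if the wrist force passes 120 N, or if a joint passes its speed limit or range.

ROBOT

A 7-joint arm with a two-finger parallel gripper is mounted at the origin on a cart in front of the work surface, level with it; the furniture and walls round the work are solid. World frame = base frame: x ahead of the robot, y to its left, z up, the work surface at z = 0. Lengths are in mm, angles in rad, forces in N, time in s.
With the tool pointing down it reaches from about 425 to 800 mm from the base axis. Payload 8.3 kg.
Tool frame: the origin (TCP) lies midway between the tips of the shut fingers; the grasp point (between the pads) lies 19 mm behind it; z points along the fingers, y is the line along which they close (so a half turn about z gives the same grasp; the last joint's range is limited). The gripper opens to 85 mm and grips with 20 to 120 N. Pads are 22 mm wide; open, the fingers measure 114 mm over their backs; the gripper's body (76 mm by 85 mm) begins 54 mm behind the grasp point. The pads swing forward as they close: fully open they stand 13 mm farther back than shut.
Start: joints at [-1.188, 0.383, 0.016, 1.37, -0.006, 1.388, -0.046], TCP at [269.435, 563.922, 231.279] pointing down, gripper open.
Joint ranges: [-2.95, 2.95], [-0.25, 2.06], [-1.52, 1.56], [0.18, 2.33], [-1.44, 4.58], [0.02, 2.06], [-3.01, 3.01]. Speed limits (rad/s): [2.39, 2.39, 3.01, 3.01, 3.14, 3.14, 3.14].

INTERFACE

Orientations are given as a unit quaternion [w, x, y, z].
In Python, from station import * gives the robot as it stands.
- The arm moves only by the shell command python3 -m jog 'ROWS' [OPENING] [FORCE]. ROWS is JSON, a list of rows, each a list of 4 numbers: the shift along the tool's x, y, z in mm, then the turn about the tool's z in degrees. A call has 1 to 5 rows; each row is the pose to reach, as a shift and turn from the pose commanded when the call began, along the tool's axes at that moment; what a row does not reach only later rows make up. A row lasts 1/8 s, in which the tool goes at most 62.5 mm and 10.7 degrees, less where a joint would pass 70% of its speed; a pose out of reach is approached as far as the arm can. A call with a gripper value outside its range is refused whole. OPENING is the opening, from 0 (shut) to 1 (fully open), set as the call begins (- or left out, the last holds). The fingers move at their own pace and stop on an object; FORCE is the grip in N (left out, the last holds). Time passes only in rows, so rows that repeat a pose let the fingers close. It gives the time, the measured TCP pose, the force, the opening and the grip force at its end, in the units of the state.
- observe(): the state, without advancing time (a new reading comes with each control period).
- snapshot(name): name is "scene" or "top" or "wrist"; returns the picture (384x512x3 uint8, red, green, blue); there is no depth.
- get_calibration(name): a dict with "K" (3x3 intrinsics, pixels), "rvec" (rotation vector, rad) and "tvec" (3), from world to camera coordinates, as OpenCV has them; the wrist camera has in their place "tool_from_camera" (4x4, takes a point from camera to tool coordinates, whose origin is the TCP and whose axes are the flange's). Camera axes: x right, y down, z forward; pixel columns grow to the right and rows downward; lengths in mm; the calibration is good to about 2 mm. A picture is of the moment at which its call begins: read the wrist's pose just before it. get_calibration takes no time and is no camera call.
- finish_job(): hands the job in; it is judged then, once.
The state is a dict: "time": time; "joints": joint angles; "joint_vel": joint speeds; "tau": joint torques, N m; "position": TCP position; "tcp_rot": TCP orientation; "ft_force": force on the tool from outside, world axes, zero at the start; "torque": the same for the moment, N m; "opening": opening from 0.0 (shut) to 1.0 (fully open); "grasp_force": force on a finger pad.
Only numpy, scipy, OpenCV 4.12 (cv2) and the standard library are available. Lean on these libraries where they do the work, as an engineer would, in place of code of your own. Each camera call takes 0.05 s, during which the arm holds its last target. There are 200 camera calls.

## Working session

There is one attempt and no reset: what is moved stays moved. The work goes in short steps, Python scripts to look and compute and a shell command to move; the robot and the scene stay as the last step left them, time stands still between calls to the robot, and variables do not carry over. Pictures are saved under pics/ and viewed, at most 10 in all, crops included, and the job is handed in when it is done.

```bash
mkdir -p pics; ls
cat > h.py <<'E'
import numpy as np, cv2
from station import *
from scipy.spatial.transform import Rotation as R
def P(name, pose=None):
    c=get_calibration(name); K=np.array(c["K"],float)
    if name!="wrist":
        Rm=cv2.Rodrigues(np.array(c["rvec"],float))[0]; t=np.array(c["tvec"],float).ravel()
    else:
        T=np.array(c["tool_from_camera"],float); q=pose["tcp_rot"]; W=np.eye(4)
        W[:3,:3]=R.from_quat([q[1],q[2],q[3],q[0]]).as_matrix(); W[:3,3]=pose["position"]
        M=np.linalg.inv(W@T); Rm=M[:3,:3]; t=M[:3,3]
    return K@np.c_[Rm,t]
def shot(name,f):
    im=snapshot(name); cv2.imwrite(f"pics/{f}.png",im[...,::-1]); return im
def tri(Ps,uvs):
    A=[]
    for p,(u,v) in zip(Ps,uvs): A+= [u*p[2]-p[0], v*p[2]-p[1]]
    X=np.linalg.svd(np.array(A))[2][-1]; return X[:3]/X[3]
def onz(p,uv,z):
    H=np.c_[p[:,0],p[:,1],p[:,2]*z+p[:,3]]; X=np.linalg.solve(H,[uv[0],uv[1],1]); return X[:2]/X[2]
def proj(p,X):
    X=np.atleast_2d(X); q=np.c_[X,np.ones(len(X))]@p.T; return q[:,:2]/q[:,2:]
E
python3 - <<'E'
from h import *
s=observe(); print(s["position"],s["tcp_rot"],s["opening"])
a=shot("scene","scene0"); b=shot("top","top0")
for n,i in (("scene",a),("top",b)): cv2.imwrite(f"pics/{n}0b.png",cv2.resize(i[...,::-1],(800,600),interpolation=cv2.INTER_CUBIC))
for n in("scene","top"): 
    p=P(n); M=np.linalg.inv(p[:,:3]); print(n,-M@p[:,3])
print(get_calibration("wrist"))
E
```

```text
pics
[269.22931094 563.47574876 230.26779092] [-2.10608294e-04  2.21040891e-01  9.75264039e-01 -9.66422547e-04] 0.9994872929209362
scene [-512.91432404  835.12960446  787.19528743]
top [ 282.48455001  243.56420288 1519.3654632 ]
{'K': array([[286.12450944,   0.        , 255.17313666],
       [  0.        , 286.12450944, 188.88105609],
       [  0.        ,   0.        ,   1.        ]]), 'tool_from_camera': array([[ 6.14124517e-04, -9.61850843e-01, -2.73573716e-01,
         6.97404635e+01],
       [ 9.99999768e-01,  5.09637788e-04,  4.52999799e-04,
         7.18026315e-01],
       [-2.96294735e-04, -2.73573931e-01,  9.61850933e-01,
        -1.42510539e+02],
       [ 0.00000000e+00,  0.00000000e+00,  0.00000000e+00,
         1.00000000e+00]])}
```

View pics/scene0b.png

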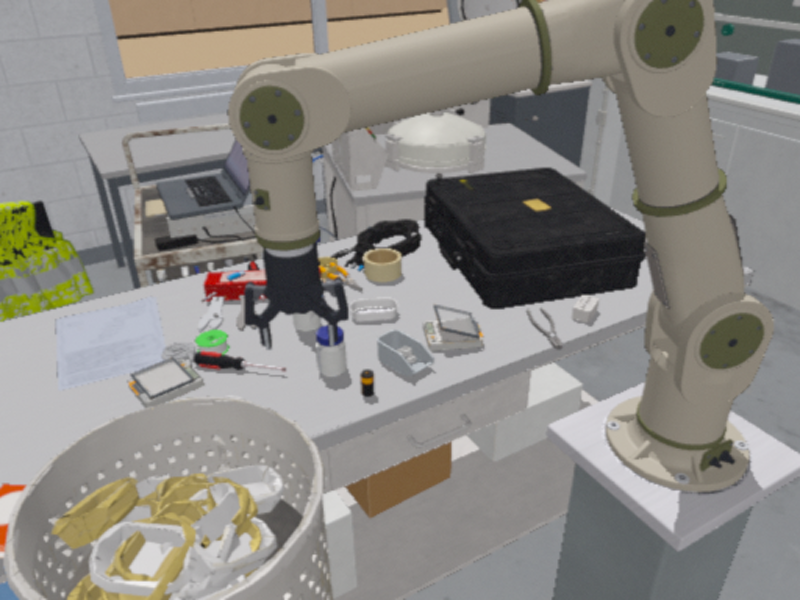

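View pics/top0b.png

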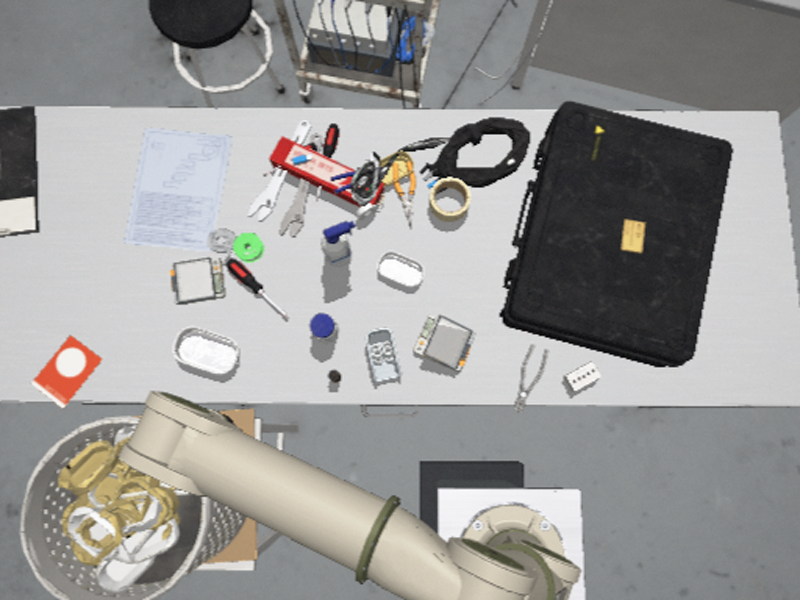

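The views show: small tin (top 400,271), cup with nuts (383,357), scale with ajar cover (445,342), jar (322,325), cell (335,376), bottle (336,245), case at right. Zooming in.

Run:
```python
import cv2,numpy as np
a=cv2.imread("pics/top0.png"); b=cv2.imread("pics/scene0.png")
A=cv2.resize(a[150:260,190:320],None,fx=6,fy=5.4,interpolation=cv2.INTER_CUBIC)
A=cv2.resize(a[155:255,230:310],(480,600),interpolation=cv2.INTER_CUBIC)
B=cv2.resize(b[180:250,220:320],(800,560),interpolation=cv2.INTER_CUBIC)
cv2.imwrite("pics/c1.png",A); cv2.imwrite("pics/c2.png",B)
```

```text
(no output)
```

View pics/c1.png

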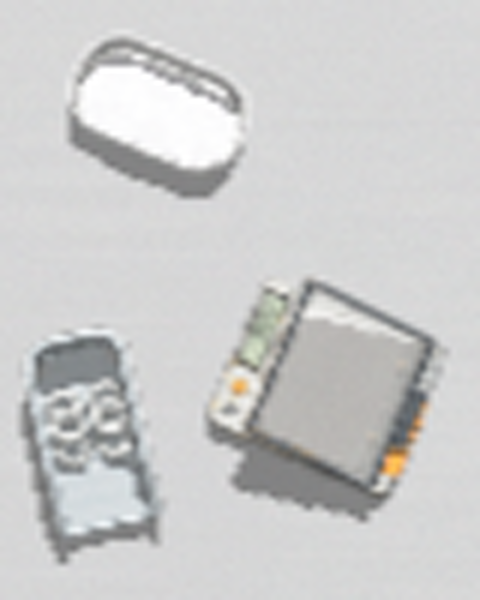

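View pics/c2.png

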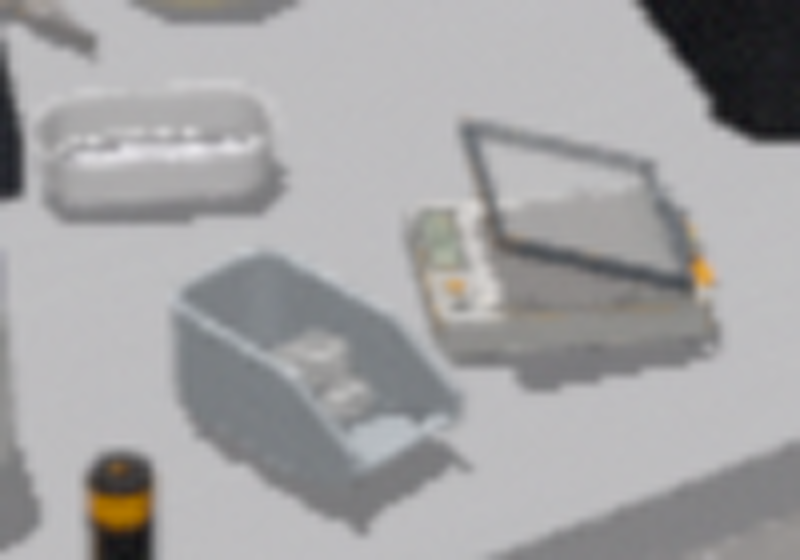

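The crops show the display side at the scale's left (+y world), its hinge right, the cup's spout toward the robot, and the tin's length running about along world y.

Run:
```python
from h import *
T,S=P("top"),P("scene")
def t(a,b): return tri([T,S],[(230+a[0]/6-.4,155+a[1]/6-.4),(220+b[0]/8-.4,180+b[1]/8-.4)])
for n,a,b in [("lip far",(310,283),(463,122)),("lip near",(255,422),(500,240)),("hinge near",(378,492),(692,287)),("hinge far",(437,345),(652,160)),
 ("disp near base",(212,425),(445,350)),("disp far",(270,285),(412,215)),
 ("cup rearL",(28,352),(178,300)),("cup rearR",(118,335),(265,250)),("spoutL",(65,555),(352,475)),("spoutR",(155,540),(462,405)),
 ("tin L",(72,90),(42,132)),("tin R",(243,130),(270,132))]: print(n,t(a,b).round())
tc=[(230+u/6-.4,155+v/6-.4) for u,v in [(72,90),(243,130),(120,38),(195,172)]]
print("tin rim",[onz(T,q,24).round() for q in tc])
for n,uv in [("jar",(322,325)),("cell",(335,376)),("bottle",(336,250))]: print(n,onz(T,(uv[0]*.64,uv[1]*.64),{"jar":90,"cell":50,"bottle":100}[n]).round())
```

```text
lip far [532. 158.  59.]
lip near [451. 191.  54.]
hinge near [414. 118.  27.]
hinge far [500.  81.  32.]
disp near base [454. 215.   6.]
disp far [538. 180.  15.]
cup rearL [491. 322.  47.]
cup rearR [503. 271.  47.]
spoutL [376. 304.  25.]
spoutR [384. 250.  33.]
tin L [654. 300.  36.]
tin R [635. 196.  14.]
tin rim [array([657., 300.]), array([632., 196.]), array([690., 271.]), array([606., 225.])]
jar [503. 418.]
cell [394. 391.]
bottle [672. 391.]
```

Cup rear rim comes out at z≈47 and spout at 25–33 (expected 46 and 27). The lip is at z≈56, and the scale x axis points along about (-0.4,-0.917), so these are consistent. I'm moving toward the scale and will refine with the wrist camera.

```bash
cat >> h.py <<'E'
def Rt(s): q=s["tcp_rot"]; return R.from_quat([q[1],q[2],q[3],q[0]])
def go(target,yang=None):
    "tool-frame shift to world target, and turn so that tool y points at angle yang (mod 180)"
    s=observe(); r=Rt(s); d=r.inv().apply(np.array(target)-s["position"]); Y=r.as_matrix()[:,1]; a=np.degrees(np.arctan2(Y[1],Y[0]))
    print("t",round(s["time"],2),"pos",np.round(s["position"],1),"yang",round(a,1),"shift",d.round(1),"turn",None if yang is None else round((a-yang+90)%180-90,1),"F",np.round(s["ft_force"],1),"op",round(s["opening"],3),"j",np.round(s["joints"],2))
E
python3 -m jog '[[-52,-30,0,10],[-104,-60,0,20],[-156,-90,0,30],[-208,-120,0,40],[-260,-150,0,50]]' 0
python3 -c "
from h import *
go([515,230,230],-23.6)"
```

```text
time: 0.72
position: [440.0, 314.6, 231.0]
tcp_rot: [-0.0, 0.615, 0.789, -0.0]
ft_force: [1.2, 1.3, 0.5]
opening: -0.001
grasp_force: 0.0
t 0.72 pos [440.  314.6 231. ] yang 14.1 shift [-100.3   52.1    1. ] turn 37.7 F [1.2 1.3 0.5] op -0.001 j [-0.92  0.2   0.28  1.61 -0.06  1.33 -0.38]
```

```bash
cat > w.py <<'E'
import sys,json
from h import *
s=observe(); im=shot("wrist",sys.argv[1])
json.dump({k:list(map(float,s[k])) for k in("position","tcp_rot")},open(f"pics/{sys.argv[1]}.json","w"))
E
python3 w.py w1
python3 -m jog '[[-25,13,0,9],[-50,26,0,18],[-75,39,0,27],[-100,52,0,37],[-100,52,0,37.7]]' 0
python3 w.py w2
python3 -m jog '[[-5,30,-15,0],[-10,60,-30,0],[-10,80,-40,0],[-10,80,-40,0]]' 0
python3 w.py w3
python3 - <<'E'
import cv2,numpy as np
i=[cv2.imread(f"pics/w{k}.png") for k in(1,2,3)]
cv2.imwrite("pics/wa.png",np.vstack([cv2.resize(np.hstack(i[:2]),(800,300)),cv2.resize(np.hstack([i[2],i[2]]),(800,300))]))
E
```

```text
time: 1.4
position: [515.8, 230.2, 230.9]
tcp_rot: [0.001, 0.836, 0.548, -0.0]
ft_force: [-0.2, 0.1, -0.3]
opening: 0.001
grasp_force: 0.0
time: 1.95
position: [584.7, 192.2, 271.4]
tcp_rot: [0.0, 0.835, 0.551, 0.0]
ft_force: [0.5, -0.1, -0.9]
opening: 0.002
grasp_force: 0.0
```

View pics/wa.png

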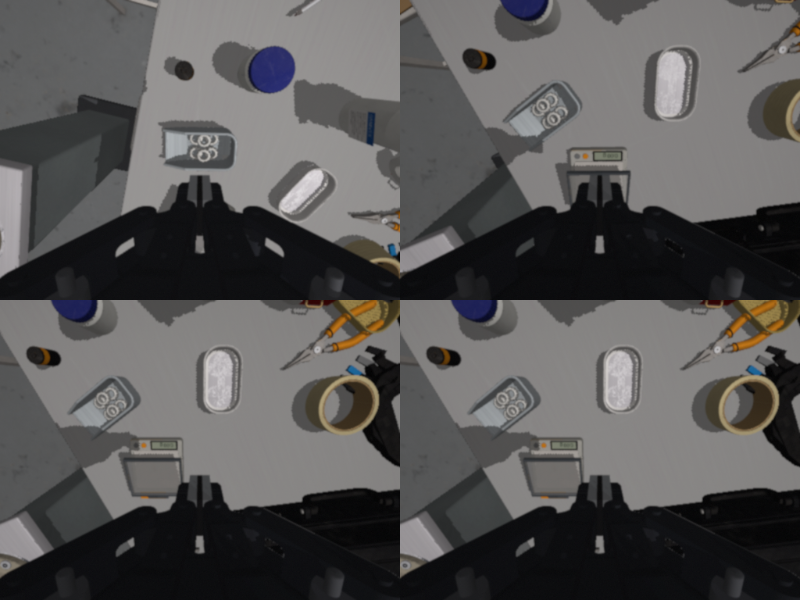

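The wrist views show tin, cup and scale clear of the arm. Next I fit outline models across all the views.

```bash
cat > fit.py <<'E'
from h import *
import json
from scipy.ndimage import map_coordinates
from scipy.optimize import minimize
def view(cam,f):
    im=cv2.imread(f"pics/{f}.png"); p=P(cam, json.load(open(f"pics/{f}.json")) if cam=="wrist" else None)
    e=cv2.Canny(im,40,110); return im,p,cv2.distanceTransform(255-e,cv2.DIST_L2,5)
def seg(a,b,n=25): return np.linspace(a,b,n)
def oblong(w,l,r,z,n=10):
    o=[]
    for sx,sy,a0 in((1,1,0),(-1,1,90),(-1,-1,180),(1,-1,270)):
        a=np.radians(np.linspace(a0,a0+90,n)); o.append(np.c_[sx*(w/2-r)+r*np.cos(a),sy*(l/2-r)+r*np.sin(a),0*a+z])
    o=np.vstack(o+[o[0][:1]]); return np.vstack([seg(a,b,6) for a,b in zip(o[:-1],o[1:])])
def place(X,q): 
    c,s=np.cos(q[2]),np.sin(q[2]); return np.c_[X[:,0]*c-X[:,1]*s+q[0],X[:,0]*s+X[:,1]*c+q[1],X[:,2]+(q[3] if len(q)>3 else 0)]
def cost(q,X,V,t=4):
    Y=place(X,q); return sum(np.minimum(map_coordinates(D,proj(p,Y).T[::-1],order=1,mode="nearest"),t).mean() for _,p,D in V)
def fit(X,q0,V):
    best=None
    for dx in(-6,0,6):
        for dy in(-6,0,6):
            for da in(-.06,0,.06):
                q=np.array(q0,float); q[:3]+=[dx,dy,da]
                r=minimize(cost,q,(X,V),method="Nelder-Mead",options=dict(initial_simplex=np.vstack([q]+[q+d for d in np.diag([4,4,.05,3][:len(q)])])))
                if best is None or r.fun<best.fun: best=r
    return best.x,best.fun/len(V)
Bx=lambda x0,x1,y0,y1,z:[seg((x0,y0,z),(x0,y1,z)),seg((x0,y0,z),(x1,y0,z)),seg((x0,y1,z),(x1,y1,z)),seg((x1,y0,z),(x1,y1,z))]
TIN=oblong(64,110,28,24)
SC=np.vstack(Bx(-59.5,-41,-49,49,18)[:3]+[seg((-59.5,-49,0),(-59.5,49,0))])
CUP=np.vstack([seg((-30,s*30,46),(32,s*30,46)) for s in(-1,1)]+[seg((-63,s*28,27),(-30,s*30,46)) for s in(-1,1)]+[seg((48,-14,46),(48,14,46),12)])
E
python3 - <<'E'
from fit import *
V={n:view("wrist" if n[0]=="w" else n[:-1],n) for n in("top0","scene0","w1","w2","w3")}
res={}
for n,X,q0,vs in(("tin",TIN,(645,248,np.radians(-13.5),0),("w1","w2","w3","top0","scene0")),("scale",SC,(475,146,np.radians(246.4)),("w2","w3","top0","scene0")),("cup",CUP,(430,285,np.radians(9.7),0),("w1","w2","w3","top0","scene0"))):
    for S in (vs, [v for v in vs if v[0]=="w"]+["top0"]):
        q,c=fit(X,q0,[V[v] for v in S]); print(n,S,q.round(2),"deg",np.degrees(q[2]).round(1),c.round(2)); res.setdefault(n,q)
import json; json.dump({k:list(v) for k,v in res.items()},open("res.json","w"))
im=cv2.resize(V["w3"][0],None,fx=4,fy=4,interpolation=cv2.INTER_CUBIC)
for n,X in(("tin",TIN),("scale",SC),("cup",CUP)):
    for u,v in proj(V["w3"][1],place(X,res[n])): cv2.circle(im,(int(u*4+2),int(v*4+2)),2,(0,0,255),-1)
cv2.imwrite("pics/ov.png",cv2.resize(im[150:1030,300:1300],(680,600)))
E
```

```text
tin ('w1', 'w2', 'w3', 'top0', 'scene0') [ 6.4893e+02  2.4611e+02 -3.9000e-01 -2.6400e+00] deg -22.4 0.7
tin ['w1', 'w2', 'w3', 'top0'] [ 6.4917e+02  2.4622e+02 -4.0000e-01 -3.9200e+00] deg -23.1 0.7
scale ('w2', 'w3', 'top0', 'scene0') [472.57 142.23   4.42] deg 253.1 0.86
scale ['w2', 'w3', 'top0'] [477.09 135.94   4.54] deg 260.1 0.89
cup ('w1', 'w2', 'w3', 'top0', 'scene0') [ 4.5153e+02  2.8955e+02  2.5000e-01 -3.7000e-01] deg 14.2 0.79
cup ['w1', 'w2', 'w3', 'top0'] [ 4.5120e+02  2.8967e+02  2.5000e-01 -1.8900e+00] deg 14.4 0.9
```

View pics/ov.png

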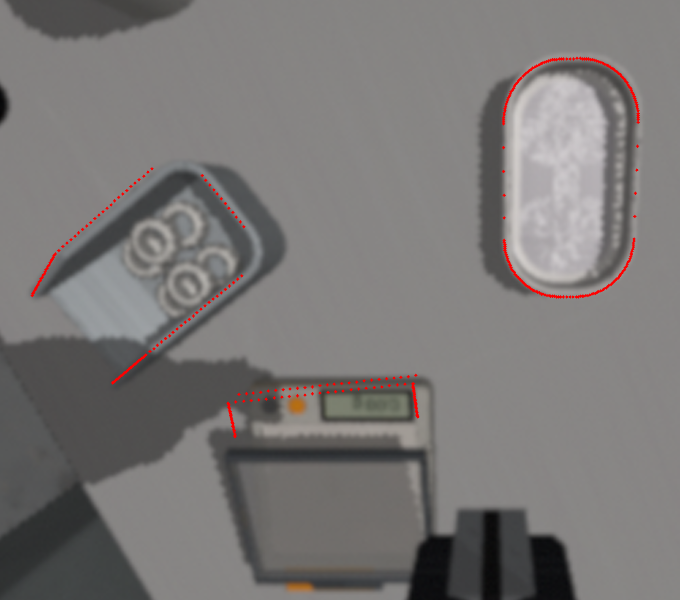

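The overlay shows the tin fit is good, the cup about 5 mm short towards its rear, and the scale fit wrong. The true display edge in the crop runs (248–434, 379). I'll solve the scale from picked points instead.

```bash
cat > pk.py <<'E'
from fit import *
s=json.load(open("pics/w3.json")); W=P("wrist",s); T,S=P("top"),P("scene")
c=lambda u,v:((300+u*1000/680-2)/4,(150+v*880/600-2)/4)
c1=lambda u,v:(230+u/6-.4,155+v/6-.4); c2=lambda u,v:(220+u/8-.4,180+v/8-.4)
E
python3 - <<'E'
from pk import *
a=np.radians(246.8); X=np.array([np.cos(a),np.sin(a)]); Y=np.array([-X[1],X[0]])
m=onz(W,c(341,379),18); print("disp mid",m,"centre",m+59.5*X)
e=onz(W,c(434,450),18); print("right edge", "y of centre along Y:", (e@Y-49), (m@Y))
l=onz(T,c1(212,425),14);r=onz(T,c1(270,283),18); print("top disp corners",l,r,"mid centre",(l+r)/2+59.5*X, np.linalg.norm(l-r))
# cover lip corners: w3 vs top vs scene
for n,w,t,sc in(("lip far",(424,452),(310,283),(463,122)),("lip near",(230,452),(255,422),(500,240))):
    x=tri([W,T,S],[c(*w),c1(*t),c2(*sc)]); print(n,x.round(1),[ (proj(p,x)[0]-q).round(1) for p,q in((W,c(*w)),(T,c1(*t)),(S,c2(*sc)))])
print("hinge near", tri([T,S],[c1(378,492),c2(692,287)]), "hinge far", tri([T,S],[c1(437,345),c2(652,160)]))
for n,w,z in(("rear mid",(236,193),46),("left rim",(100,210),46),("right rim",(215,312),46),("spoutL",(40,290),27),("spoutR",(112,385),27)): print(n,onz(W,c(*w),z).round(1))
E
```

```text
disp mid [503.28082387 201.71991377] centre [479.84128025 147.03136108]
right edge y of centre along Y: 381.9305352895615 383.11726275616496
top disp corners [452.64565441 213.91998982] [538.61403161 179.10501351] mid centre [472.19029939 141.82394898] 92.75044179771717
lip far [533.2 157.7  57.5] [array([-0.9,  1.4]), array([-0.1, -0.3]), array([0. , 0.2])]
lip near [449.5 192.1  55.2] [array([2.3, 1.7]), array([-0.7,  0.1]), array([ 0.3, -0.1])]
hinge near [413.7686254  118.11239688  26.79192894] hinge far [499.67098311  80.62159243  32.21228404]
rear mid [505.3 302.2]
left rim [444.5 320. ]
right rim [470.4 258.3]
spoutL [388.8 301.9]
spoutR [396.7 246.1]
```

Scale centre ≈ (478,146) with yaw 246.8°. The lip sits at scale x≈-32, z≈57–60, so θ≈0.42. I'm going down in front of the lip with shut fingers.

```bash
cat >> h.py <<'E'
C=np.array([478.,146.]); a_=np.radians(246.8); SX=np.array([np.cos(a_),np.sin(a_)]); SY=np.array([-SX[1],SX[0]])
def sc(x,y): return C+x*SX+y*SY
def where():
    s=observe(); d=s["position"][:2]-C; print("scale frame",round(d@SX,1),round(d@SY,1),round(s["position"][2],1))
E
python3 -m jog '[[22,-40,30,0],[22,-80,80,0],[22,-80,140,0],[0,-80,200,0],[-22,-80,234,0]]' 0
python3 -m jog '[[0,0,0,0]]'
python3 -c "
from h import *
where(); go([*sc(-60,0),35],-23.2)"
```

```text
time: 2.62
position: [498.0, 204.0, 33.8]
tcp_rot: [-0.001, 0.834, 0.552, -0.002]
ft_force: [0.5, -0.4, 0.0]
opening: -0.001
grasp_force: 0.0
time: 2.75
position: [497.7, 201.9, 34.1]
tcp_rot: [-0.001, 0.835, 0.551, -0.004]
ft_force: [0.3, 0.0, 0.6]
opening: -0.0
grasp_force: 0.0
scale frame -59.1 -3.9 34.1
t 2.75 pos [497.7 201.9  34.1] yang -23.2 shift [ 0.9  3.9 -0.9] turn 0.0 F [0.3 0.  0.6] op -0.0 j [-0.77  0.41  0.4   1.85 -0.19  0.93 -0.69]
```

```bash
python3 -m jog '[[-10,4,0,0],[-19,4,0,0],[-22,4,-7,0],[-27,4,-17,0],[-33,4,-27,0]]' 0
python3 -m jog '[[-9,0,-8,0],[-18,0,-16,0],[-28,0,-22,0],[-38,0,-26,0],[-48,0,-28,0]]' 0
python3 -c "
from h import *
where()"
```

```text
time: 3.38
position: [493.9, 172.3, 66.2]
tcp_rot: [0.0, 0.835, 0.551, 0.002]
ft_force: [2.8, 4.0, 3.1]
opening: 0.002
grasp_force: 2.2
time: 4.0
position: [473.0, 126.1, 92.1]
tcp_rot: [-0.0, 0.835, 0.55, -0.001]
ft_force: [0.4, 0.2, 0.1]
opening: -0.001
grasp_force: 0.5
scale frame 20.3 3.3 92.1
```

```bash
python3 -m jog '[[-9,0,0,0],[-18,0,2,0],[-27,0,4,0],[-34,0,4,0],[-40,0,4,0]]' 0
python3 -m jog '[[-4,0,0,0],[-8,0,0,0],[-8,0,0,0]]' 0
python3 -m jog '[[-4,0,0,0],[-7,0,0,0],[-7,0,0,0]]' 0
python3 -c "
from h import *
where()"
```

```text
time: 4.62
position: [457.6, 90.0, 88.1]
tcp_rot: [-0.0, 0.835, 0.55, -0.0]
ft_force: [-0.6, 0.7, -0.7]
opening: -0.001
grasp_force: 0.3
time: 5.0
position: [454.7, 82.8, 88.3]
tcp_rot: [-0.0, 0.835, 0.55, -0.0]
ft_force: [-0.6, 0.3, -0.1]
opening: 0.005
grasp_force: 0.0
time: 5.38
position: [452.0, 76.4, 88.3]
tcp_rot: [-0.0, 0.835, 0.55, -0.0]
ft_force: [0.5, -0.3, -0.2]
opening: 0.003
grasp_force: 0.0
scale frame 74.2 3.5 88.3
```

Run:
```python
from h import *
a=shot("scene","s1"); b=shot("top","t1")
A=cv2.resize(a[170:250,230:330],(400,320)); B=cv2.resize(b[185:265,250:350],(400,320))
cv2.imwrite("pics/v1.png",np.hstack([A,B])[...,::-1])
```

```text
(no output)
```

View pics/v1.png

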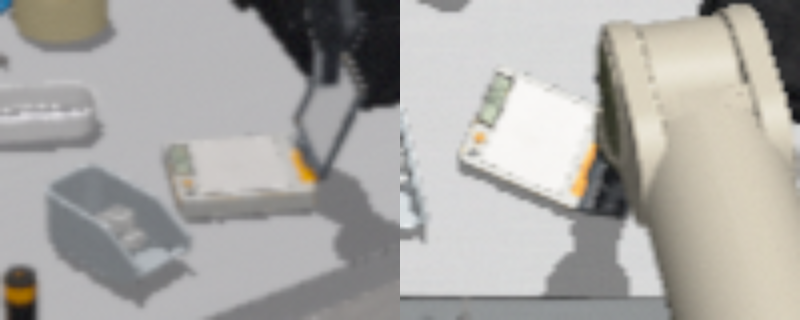

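The cover has swung back (frame standing behind the hinge, pan clear). I'll push on to the stop.

```bash
python3 -m jog '[[-3,0,0,0],[-6,0,0,0],[-6,0,0,0]]' 0
python3 -m jog '[[-3,0,0,0],[-5,0,0,0],[-5,0,0,0]]' 0
python3 -c "
from h import *
where(); print(observe()['ft_force'])"
```

```text
time: 5.85
position: [451.4, 75.2, 89.1]
tcp_rot: [-0.001, 0.834, 0.552, 0.003]
ft_force: [5.6, 13.8, -4.8]
opening: -0.002
grasp_force: 6.4
time: 6.22
position: [451.0, 74.4, 89.6]
tcp_rot: [-0.001, 0.833, 0.553, 0.006]
ft_force: [12.2, 26.9, -13.2]
opening: -0.003
grasp_force: 13.2
scale frame 76.4 3.4 89.6
[ 12.23133229  26.88931503 -13.23467431]
```

The stop is felt (~30 N at TCP x=76), so the cover is right back. Backing off and going to the tin.

```bash
python3 -m jog '[[30,0,0,0],[70,0,-25,0],[110,20,-50,0],[150,50,-50,0],[190,80,-50,0]]' 0
python3 -m jog '[[30,20,0,0],[45,35,0,0],[45,35,0,0]]' 1
python3 -c "
from h import *
go([649,246,60],-22.4)"
```

```text
time: 6.85
position: [597.5, 210.8, 138.7]
tcp_rot: [-0.0, 0.835, 0.551, 0.0]
ft_force: [0.7, 0.6, 1.1]
opening: 0.002
grasp_force: 0.0
time: 7.22
position: [646.6, 237.2, 137.1]
tcp_rot: [0.0, 0.835, 0.55, -0.001]
ft_force: [-0.4, 0.1, 0.4]
opening: 0.636
grasp_force: 0.0
t 7.22 pos [646.6 237.2 137.1] yang -23.2 shift [ 9.1 -1.2 77.1] turn -0.8 F [-0.4  0.1  0.4] op 0.636 j [-0.67  0.6   0.43  1.31 -0.25  1.28 -0.64]
```

```bash
python3 -m jog '[[9,-1,20,0],[9,-1,40,-0.8],[9,-1,50,-0.8]]' 1
python3 w.py w4
python3 - <<'E'
from fit import *
V=[view("wrist","w4")]; s=json.load(open("pics/w4.json"))
im=V[0][0]; print(fit(TIN,(649,246,-.39),V))
im=im.copy()
for u,v in proj(V[0][1],place(TIN,(649,246,-.39))): cv2.circle(im,(int(u),int(v)),1,(0,0,255),-1)
cv2.imwrite("pics/v4.png",im)
go([649,246,-2],-22.4)
E
```

```text
time: 7.6
position: [647.0, 245.5, 85.5]
tcp_rot: [-0.0, 0.831, 0.556, -0.002]
ft_force: [0.7, -0.3, 1.0]
opening: 1.0
grasp_force: 0.0
(array([ 6.48953456e+02,  2.46582958e+02, -3.73625365e-01]), np.float64(0.6557726263999939))
t 7.65 pos [646.8 245.2  84.8] yang -22.4 shift [ 1.9  2.  86.8] turn -0.0 F [-1.1 -0.9 -1. ] op 0.998 j [-0.67  0.65  0.41  1.35 -0.26  1.19 -0.63]
```

View pics/v4.png

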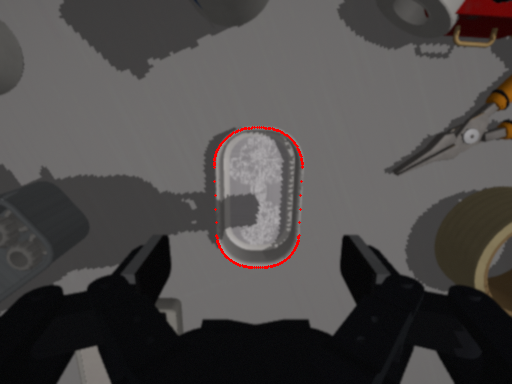

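The outline lies on the tin's rim, centred between the fingers. Descending and gripping.

```bash
python3 -m jog '[[2,2,30,0],[2,2,60,0],[2,2,78,0],[2,2,87,0],[2,2,87,0]]' 1
python3 -m jog '[[0,0,0,0],[0,0,0,0],[0,0,0,0],[0,0,0,0]]' 0 40
python3 -m jog '[[0,0,-20,0],[0,0,-50,0],[0,0,-70,0],[0,0,-70,0]]'
python3 -c "
from h import *
where(); go([*sc(-2,0),90],66.8)"
```

```text
time: 8.28
position: [651.4, 246.8, 1.3]
tcp_rot: [0.0, 0.831, 0.556, -0.0]
ft_force: [-0.4, -0.6, 0.3]
opening: 1.0
grasp_force: 0.0
time: 8.78
position: [652.3, 247.2, 2.8]
tcp_rot: [0.0, 0.831, 0.556, 0.001]
ft_force: [-0.9, -0.6, 5.1]
opening: 0.714
grasp_force: 45.1
time: 9.28
position: [652.7, 247.3, 73.9]
tcp_rot: [0.0, 0.831, 0.556, 0.002]
ft_force: [-0.0, 0.1, 0.1]
opening: 0.715
grasp_force: 44.4
scale frame -161.9 120.7 73.9
t 9.28 pos [652.7 247.3  73.9] yang -22.4 shift [-158.3 -122.8  -16.9] turn -89.2 F [-0.   0.1  0.1] op 0.715 j [-0.67  0.67  0.41  1.35 -0.27  1.17 -0.63]
```

```bash
python3 -m jog '[[-10,-10,-20,-10],[-30,-25,-30,-20],[-50,-40,-30,-30],[-70,-55,-30,-40],[-90,-70,-30,-50]]'
python3 -c "
from h import *
go([*sc(-3,0),60],66.8)"
```

```text
time: 9.9
position: [550.8, 189.8, 100.1]
tcp_rot: [-0.001, 0.516, 0.857, -0.001]
ft_force: [0.5, 0.5, -0.4]
opening: 0.713
grasp_force: 44.4
t 9.9 pos [550.8 189.8 100.1] yang 27.9 shift [ -2.8 -82.4  40.2] turn -38.9 F [ 0.5  0.5 -0.4] op 0.713 j [-0.58  0.4   0.25  1.67 -0.11  1.09  0.19]
```

```bash
python3 -m jog '[[0,-20,4,-10],[-1,-45,10,-20],[-2,-65,20,-30],[-3,-82,30,-39],[-3,-82,30,-39]]'
python3 w.py w5
python3 - <<'E'
from fit import *
V=[view("wrist","w5")]
q0=(*C,a_); b=None
SP=np.vstack([seg((-59.5,-49,18),(-59.5,49,18)),seg((-59.5,-49,18),(-35,-49,18)),seg((-59.5,49,18),(-35,49,18))])
print("scale refit w5",fit(SP,q0,V))
s=observe();p=proj(V[0][1],np.c_[np.array([sc(-59.5,-49),sc(-59.5,49)]),[18,18]]);print(p)
im=V[0][0].copy()
for u,v in proj(V[0][1],place(SP,q0)): cv2.circle(im,(int(u),int(v)),1,(0,0,255),-1)
cv2.imwrite("pics/v5.png",im)
where(); go([*sc(-3,0),20],66.8)
E
```

```text
time: 10.52
position: [479.1, 148.8, 69.9]
tcp_rot: [-0.002, 0.204, 0.979, -0.001]
ft_force: [0.4, 1.0, 0.1]
opening: 0.715
grasp_force: 44.4
scale refit w5 (array([489.86369749, 135.08710074,   4.27793344]), np.float64(1.4912190437316895))
[[337.62959663 139.35419407]
 [328.29738972 268.50929564]]
scale frame -4.3 0.8 70.7
t 10.57 pos [480.5 149.6  70.7] yang 66.3 shift [ 0.8 -1.2 50.7] turn -0.5 F [ 0.3 -0.6 -0.5] op 0.71 j [-0.49  0.27  0.14  1.91 -0.05  0.97  0.83]
```

View pics/v5.png

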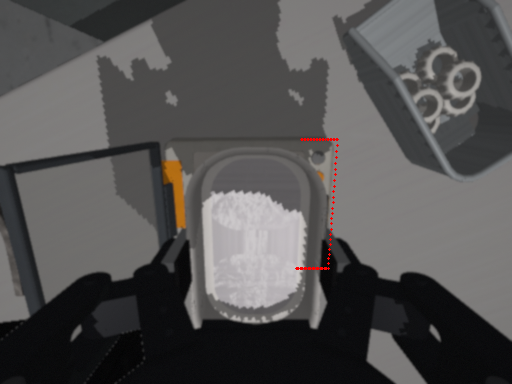

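The scale edges match (display edge u≈333 against the model's 338–328), and the tin hangs over the pan. Lowering to place.

```bash
python3 -m jog '[[0,0,15,-0.5],[0,0,30,-0.5],[0,0,40,-0.5],[0,0,46,-0.5],[0,0,46,-0.5]]'
python3 -m jog '[[0,0,2,0],[0,0,4,0],[0,0,5,0],[0,0,5,0]]'
python3 -c "
from h import *
where(); go([*sc(-3,0),20],66.8)"
```

```text
time: 11.2
position: [480.7, 149.7, 24.7]
tcp_rot: [-0.0, 0.199, 0.98, -0.0]
ft_force: [-0.5, -0.0, -0.3]
opening: 0.717
grasp_force: 44.4
time: 11.7
position: [481.2, 149.9, 20.7]
tcp_rot: [0.0, 0.199, 0.98, 0.0]
ft_force: [-1.5, -0.2, 3.7]
opening: 0.716
grasp_force: 45.0
scale frame -4.8 1.4 20.7
t 11.7 pos [481.2 149.9  20.7] yang 67.1 shift [ 1.4 -1.8  0.7] turn 0.3 F [-1.5 -0.2  3.7] op 0.716 j [-0.48  0.34  0.14  1.94 -0.06  0.86  0.86]
```

```bash
python3 -m jog '[[0,0,0,0],[0,0,0,0],[0,0,0,0]]' 0.81
python3 -m jog '[[0,0,-8,0],[0,0,-20,0],[0,0,-50,0],[0,0,-90,0],[0,0,-130,0]]'
python3 w.py w6
python3 - <<'E'
from fit import *
V=[view("wrist","w6")]
T2=TIN+[0,0,18]; q,c=fit(T2,(*sc(-4,0),np.radians(66.8+180)),V); d=q[:2]-C
print("tin in scale",d@SX,d@SY,np.degrees(q[2])-246.8,c)
SP=np.vstack(Bx(-59.5,-40,-49,49,18)[:3]); print(np.array(fit(SP,(*C,a_),V)[0]))
import json; print(json.load(open("pics/w6.json"))["position"])
go([452,289,120],99.7)
E
```

```text
time: 12.08
position: [481.0, 149.8, 20.2]
tcp_rot: [-0.0, 0.199, 0.98, -0.0]
ft_force: [-0.3, 0.4, 0.2]
opening: 0.809
grasp_force: 0.0
time: 12.7
position: [481.0, 149.7, 152.5]
tcp_rot: [0.0, 0.199, 0.98, 0.0]
ft_force: [0.1, 1.3, -1.4]
opening: 0.811
grasp_force: 0.0
tin in scale -9.513787645948543 2.7621224110520237 -2.9615539948190133 0.7905203104019165
[469.6385467  145.15689033   4.32769053]
[480.98472089840755, 149.7450805182165, 152.46431229010867]
t 12.75 pos [483.7 150.6 158.2] yang 67.0 shift [ 83.4 114.8  38.4] turn -32.7 F [ 2.9 -0.3  3.9] op 0.809 j [-0.5   0.17  0.15  1.81 -0.03  1.15  0.83]
```

Tin stands released on the pan, at about x -5 to -9. A small push toward the hinge centres it better for the pour.

```bash
python3 -m jog '[[0,25,10,0],[0,45,30,0],[0,62,70,0],[0,62,110,0],[0,62,127,0]]' 0
python3 -m jog '[[0,0,0,0]]' 
python3 -c "
from h import *
where()"
```

```text
time: 13.38
position: [504.0, 206.4, 21.7]
tcp_rot: [-0.001, 0.199, 0.98, -0.001]
ft_force: [-0.6, 0.1, 1.5]
opening: -0.002
grasp_force: 0.0
time: 13.5
position: [504.8, 206.4, 23.0]
tcp_rot: [-0.001, 0.199, 0.98, -0.001]
ft_force: [0.1, 0.3, 1.2]
opening: -0.003
grasp_force: 0.0
scale frame -66.1 0.8 23.0
```

```bash
python3 -m jog '[[0,-6,-3,0],[0,-10,-3,0],[0,-14,-3,0],[0,-17,-3,0],[0,-21,-3,0]]' 0
python3 -m jog '[[0,0,0,0],[0,0,0,0]]' 
python3 -c "
from h import *
where()"
python3 -m jog '[[0,8,0,0],[0,15,-20,0],[0,15,-60,0],[0,0,-100,0],[0,-42,-133,0]]' 0
python3 -m jog '[[0,0,0,0]]' 1
python3 w.py w7
python3 - <<'E'
from fit import *
V=[view("wrist","w7")]
T2=TIN+[0,0,18]; q,c=fit(T2,(*sc(0,0),np.radians(66.8+180)),V); d=q[:2]-C
print("tin in scale",d@SX,d@SY,np.degrees(q[2])-246.8,c)
go([452,289,120],99.7)
E
```

```text
time: 14.12
position: [497.0, 187.7, 26.5]
tcp_rot: [0.0, 0.199, 0.98, 0.0]
ft_force: [1.6, 0.0, 0.8]
opening: -0.002
grasp_force: 0.4
time: 14.38
position: [496.9, 187.6, 26.2]
tcp_rot: [-0.0, 0.199, 0.98, -0.0]
ft_force: [0.3, -0.4, 0.6]
opening: -0.001
grasp_force: 0.0
scale frame -45.7 1.0 26.2
time: 15.0
position: [481.1, 151.0, 161.0]
tcp_rot: [0.001, 0.197, 0.98, 0.001]
ft_force: [0.1, -0.2, -0.3]
opening: -0.0
grasp_force: 0.0
time: 15.12
position: [482.1, 146.9, 162.4]
tcp_rot: [0.002, 0.201, 0.98, 0.001]
ft_force: [1.0, 0.6, -0.8]
opening: 0.2
grasp_force: 0.0
tin in scale -0.054934627121817736 1.9671552260419762 -2.99756742376843 0.9659368991851807
t 15.18 pos [481.5 148.5 160.8] yang 67.0 shift [ 82.2 117.6  40.9] turn -32.7 F [-0.2  0.5 -1.3] op 0.291 j [-0.5   0.17  0.15  1.81 -0.03  1.16  0.83]
```

```bash
python3 -m jog '[[16,23,0,-8],[32,46,0,-16],[48,70,0,-24],[64,94,0,-32],[82,118,0,-37]]' 1
python3 -m jog '[[0,0,0,0]]' 1
python3 w.py w8
python3 - <<'E'
from fit import *
V=[view("wrist","w8")]
for X in(CUP,CUP[:50]): 
    q,c=fit(X,(456,290,np.radians(14)),V); print(q,np.degrees(q[2]),c)
q=fit(CUP,(456,290,np.radians(14)),V)[0]
im=V[0][0].copy()
for u,v in proj(V[0][1],place(CUP,q)): cv2.circle(im,(int(u),int(v)),1,(0,0,255),-1)
cv2.imwrite("pics/v8.png",im)
go([*q[:2],100],np.degrees(q[2])+90)
E
```

```text
time: 15.8
position: [450.2, 291.5, 158.2]
tcp_rot: [-0.001, -0.125, 0.992, -0.0]
ft_force: [0.3, -0.1, -0.1]
opening: 0.998
grasp_force: 0.0
time: 15.92
position: [449.1, 293.4, 158.4]
tcp_rot: [-0.001, -0.125, 0.992, 0.0]
ft_force: [-0.3, 0.5, 0.4]
opening: 0.998
grasp_force: 0.0
[4.51527711e+02 2.91148990e+02 1.65642459e-01] 9.49061380702938 0.8336654305458069
[4.55272249e+02 2.91419866e+02 2.16909949e-01] 12.428024633131729 0.6705461144447327
t 15.97 pos [450.1 291.4 158.5] yang 104.2 shift [-1.4 -0.6 58.5] turn 4.7 F [ 0.6 -1.4 -0.3] op 1.001 j [-0.62  0.24 -0.01  1.72  0.    1.18  1.18]
```

View pics/v8.png

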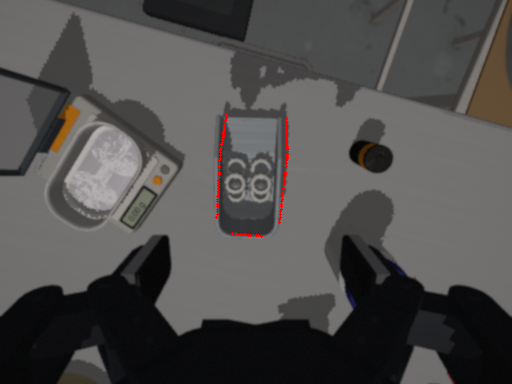

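The wrist view shows the cup almost square between the fingers with its rear rim at (249,235), and the nuts near mid-length. The tin sits on the pan with the cover back. I'll take the cup centre from the rear edge.

Run:
```python
from fit import *
Pw=P("wrist",json.load(open("pics/w8.json")))
r=onz(Pw,(249,236),46); a=np.radians(12.4); u=np.array([np.cos(a),np.sin(a)]); print("rear",r,"centre",r-48*u, "spout edge",onz(Pw,(254,119),15.5),"rimL/R",onz(Pw,(218,190),46),onz(Pw,(284,190),46))
c=np.array([454.5,291.3])
go([*(c-3*u),90],102.4)
```

```text
rear [499.51057216 301.26113675] centre [452.6303028  290.95384105] spout edge [392.37099365 278.70050669] rimL/R [461.59032989 262.09237152] [446.33693486 321.35438338]
t 15.97 pos [450.1 291.4 158.5] yang 104.2 shift [-1.4 -1.1 68.5] turn 1.8 F [ 0.6 -1.4 -0.3] op 1.001 j [-0.62  0.24 -0.01  1.72  0.    1.18  1.18]
```

```bash
python3 -m jog '[[-5,-1,45,1],[-5,-1,90,1.8],[-5,-1,125,1.8],[-5,-1,146,1.8],[-5,-1,146,1.8]]' 1
python3 -m jog '[[0,0,0,0],[0,0,0,0],[0,0,0,0],[0,0,0,0]]' 0 60
python3 -m jog '[[0,0,-10,0],[0,0,-30,0],[0,0,-60,0],[0,0,-60,0]]'
python3 -c "
from h import *
where(); go([*sc(56,0),190],-23.2)"
```

```text
time: 16.6
position: [455.3, 288.2, 11.5]
tcp_rot: [-0.002, -0.106, 0.994, -0.001]
ft_force: [-0.2, 0.6, 0.5]
opening: 0.998
grasp_force: 0.0
time: 17.1
position: [457.3, 290.2, 14.8]
tcp_rot: [0.001, -0.107, 0.994, 0.001]
ft_force: [-1.4, -1.7, 6.6]
opening: 0.689
grasp_force: 65.8
time: 17.6
position: [457.6, 290.8, 75.9]
tcp_rot: [0.002, -0.107, 0.994, 0.001]
ft_force: [0.7, 1.0, -3.0]
opening: 0.692
grasp_force: 65.2
scale frame -125.1 -75.8 75.9
t 17.6 pos [457.6 290.8  75.9] yang 102.3 shift [  42.8 -191.3 -114.7] turn -54.5 F [ 0.7  1.  -3. ] op 0.692 j [-0.62  0.34 -0.01  1.8   0.    1.    1.16]
```

The cup is gripped and lifted: bottom = TCP−15, pivot near the pads. The tool can't tilt, so I'll tip the cup by resting its rear underside on the cover's top edge (against its stop) and lowering, letting the cup turn in the pads. Carrying it round now.

```bash
python3 -m jog '[[3,-10,-25,9],[6,-25,-50,19],[9,-40,-75,29.5],[12,-55,-95,40],[15,-70,-110,50]]' 0 90
python3 -c "
from h import *
go([*sc(66,0),185],-23.2)"
```

```text
time: 18.23
position: [456.0, 217.6, 183.1]
tcp_rot: [-0.0, 0.326, 0.945, -0.0]
ft_force: [-0.2, 0.2, -2.2]
opening: 0.687
grasp_force: 97.8
t 18.23 pos [456.  217.6 183.1] yang 51.9 shift [ -78.4 -106.5   -1.8] turn 75.1 F [-0.2  0.2 -2.2] op 0.687 j [-0.64  0.16  0.15  1.77 -0.02  1.22  0.42]
```

```bash
python3 -m jog '[[-15,-20,0,10],[-30,-40,0,20.5],[-45,-60,0,31],[-60,-82,0,41.5],[-78,-106,0,52]]'
python3 -m jog '[[0,0,0,9],[0,0,0,18],[0,0,0,23.2],[0,0,0,23.2]]'
python3 -c "
from h import *
where();go([*sc(66,0),135],-23.2)"
python3 w.py w9
```

```text
time: 18.85
position: [452.4, 85.9, 182.2]
tcp_rot: [-0.0, 0.707, 0.707, -0.001]
ft_force: [0.8, -0.5, -2.1]
opening: 0.683
grasp_force: 98.1
time: 19.35
position: [452.6, 86.5, 182.4]
tcp_rot: [-0.0, 0.833, 0.553, -0.001]
ft_force: [-0.7, 0.3, -1.7]
opening: 0.687
grasp_force: 98.1
scale frame 64.7 0.1 182.4
t 19.35 pos [452.6  86.5 182.4] yang -22.9 shift [-1.3 -0.  47.4] turn 0.3 F [-0.7  0.3 -1.7] op 0.687 j [-0.56  0.06  0.31  1.88 -0.02  1.21 -0.64]
```

```bash
python3 -m jog '[[-1,0,15,0.3],[-1,0,30,0.3],[-1,0,42,0.3],[-1,0,50,0.3],[-1,0,50,0.3]]' 0 60
python3 -m jog '[[0,0,3,0],[0,0,3,0],[0,0,3,0]]' 
python3 -m jog '[[0,0,3,0],[0,0,3,0],[0,0,3,0]]' 
python3 -c "
from h import *
where()"
```

```text
time: 20.02
position: [452.4, 85.5, 132.5]
tcp_rot: [-0.0, 0.835, 0.55, -0.001]
ft_force: [-0.0, 0.0, -2.2]
opening: 0.685
grasp_force: 98.1
time: 20.4
position: [453.0, 85.8, 130.6]
tcp_rot: [0.0, 0.835, 0.55, 0.0]
ft_force: [0.4, -0.9, -2.3]
opening: 0.688
grasp_force: 98.1
time: 20.78
position: [452.8, 85.7, 127.3]
tcp_rot: [-0.0, 0.835, 0.55, -0.0]
ft_force: [-0.2, 0.1, -3.0]
opening: 0.689
grasp_force: 98.1
scale frame 65.4 0.6 127.3
```

```bash
python3 -m jog '[[0,0,3,0],[0,0,3,0]]' 0 40
python3 -m jog '[[1,0,3,0],[1,0,3,0],[1,0,3,0]]' 0 20
python3 -c "
from h import *
where()"
```

```text
time: 21.02
position: [453.6, 86.1, 125.9]
tcp_rot: [0.0, 0.835, 0.55, 0.001]
ft_force: [-4.9, -0.3, 13.1]
opening: 0.686
grasp_force: 100.6
time: 21.4
position: [454.9, 87.9, 123.9]
tcp_rot: [0.0, 0.835, 0.55, 0.002]
ft_force: [-4.8, 2.3, 19.0]
opening: 0.686
grasp_force: 103.2
scale frame 62.5 1.6 123.9
```

```bash
python3 -m jog '[[2,0,2,0],[3,0,4,0],[4,0,6,0],[4,0,6,0]]'
python3 -m jog '[[2,0,2,0],[3,0,4,0],[4,0,6,0],[4,0,6,0]]'
python3 w.py w10
python3 -c "
from h import *
where()"
```

```text
time: 21.9
position: [457.6, 92.4, 118.5]
tcp_rot: [0.0, 0.835, 0.551, 0.004]
ft_force: [-1.8, 3.9, 18.6]
opening: 0.686
grasp_force: 107.2
time: 22.4
position: [459.4, 96.7, 112.7]
tcp_rot: [0.0, 0.835, 0.551, 0.004]
ft_force: [-1.4, 6.2, 19.4]
opening: 0.69
grasp_force: 112.8
scale frame 52.7 2.4 112.7
```

```bash
cat > tilt.py <<'E'
from fit import *
import sys
c=get_calibration("wrist"); M=np.linalg.inv(np.array(c["tool_from_camera"])); PT=np.array(c["K"])@M[:3]
RIM=np.vstack([seg((-30,s*30,46),(20,s*30,46)) for s in(-1,1)]+[seg((-63,s*28,27),(-30,s*30,46)) for s in(-1,1)]+[seg((-63,-26,15.5),(-63,26,15.5))])
def pts(q,X=RIM): # q: phi, pivot in cup (g,h), pivot in tool (0,yo,-zp)
    f=q[0]; dx,dz=X[:,0]-q[1],X[:,2]-q[2]
    return np.c_[-(dx*np.cos(f)-dz*np.sin(f)), X[:,1]+q[3], -(dx*np.sin(f)+dz*np.cos(f))-q[4]]
def cst(q,D,t=5): return np.minimum(map_coordinates(D,proj(PT,pts(q)).T[::-1],order=1,mode="nearest"),t).mean()
def run(f,lo,hi):
    D=cv2.distanceTransform(255-cv2.Canny(cv2.imread(f"pics/{f}.png"),40,110),cv2.DIST_L2,5); out=[]
    for zp in(20,25):
        b=None
        for ph in np.radians(np.arange(lo,hi,1.)):
            for g in np.arange(-2,9,2):
                for y in(-2,0,2):
                    q=(ph,g,zp+14.8,y,zp); k=cst(q,D)
                    if b is None or k<b[0]: b=(k,np.degrees(ph),g,y)
        out.append((zp,)+tuple(np.round(b,2)))
    print(f,out)
    return out
if __name__=="__main__": run(sys.argv[1],float(sys.argv[2]),float(sys.argv[3]))
E
python3 tilt.py w9 -10 20; python3 tilt.py w10 -10 60
```

```text
w9 [(20, np.float64(1.56), np.float64(11.0), np.float64(8.0), np.float64(-2.0)), (25, np.float64(1.58), np.float64(12.0), np.float64(8.0), np.float64(-2.0))]
w10 [(20, np.float64(1.43), np.float64(12.0), np.float64(-2.0), np.float64(0.0)), (25, np.float64(1.35), np.float64(10.0), np.float64(-2.0), np.float64(0.0))]
```

Run:
```python
from tilt import *
for ph in(0,10,20,32,45): print(ph,proj(PT,pts((np.radians(ph),4,38,0,23),np.array([(-63,-26,15.5),(-63,26,15.5),(-30,-30,46.),(-30,30,46)]))).round(0).tolist())
for f in("w9","w10"):
    im=cv2.imread(f"pics/{f}.png"); D=cv2.distanceTransform(255-cv2.Canny(im,40,110),cv2.DIST_L2,5)
    print(f,[(a,round(cst((np.radians(a),4,38,0,23),D),2)) for a in range(-8,52,4)])
    hsv=im.astype(int)
    for v in range(0,240,8): print(v,"|"," ".join("%3d"%im[v:v+4,u:u+8].mean() for u in range(130,390,12)))
```

```text
0 [[202.0, 114.0], [310.0, 114.0], [183.0, 199.0], [329.0, 199.0]]
10 [[206.0, 123.0], [306.0, 124.0], [186.0, 193.0], [326.0, 193.0]]
20 [[210.0, 135.0], [302.0, 135.0], [189.0, 189.0], [323.0, 189.0]]
32 [[213.0, 151.0], [298.0, 151.0], [193.0, 189.0], [319.0, 189.0]]
45 [[216.0, 169.0], [296.0, 169.0], [196.0, 191.0], [316.0, 191.0]]
w9 [(-8, np.float32(1.94)), (-4, np.float32(1.94)), (0, np.float32(2.41)), (4, np.float32(2.04)), (8, np.float32(2.17)), (12, np.float32(2.54)), (16, np.float32(2.47)), (20, np.float32(2.55)), (24, np.float32(2.54)), (28, np.float32(2.64)), (32, np.float32(2.81)), (36, np.float32(2.97)), (40, np.float32(3.17)), (44, np.float32(3.28)), (48, np.float32(3.34))]
0 | 146 146 146 148 147 147 147 147 147 148 147 148 147 147 148 147 147 147 147 146 146 146
8 | 147 147 147 148 148 148 147 148 148 148 148 148 148 148 148 148 148 147 147 147 147 146
16 | 147 147 148 148 148 148 149 148 148 148 148 148 149 148 149 149 149 148 148 147 147 148
24 | 147 148 148 148 149 149 150 148 148 149 149 149 149 149 149 149 149 148 148 148 149 147
32 | 148 149 149 149 149 149 1
[... 4868 characters left out ...]
20  79  79  68  75 131 132 132 132 133 131
184 |  78  78  79  79  79 109  79  86 103 133  88  79  84  79  66  67 128 132 132 132 132 132
192 |  78  78  78  79  78 117  69  98 161 155  79  87 157 118  65  65 129 132 132 132 132 132
200 |  78  78  78  79  79 121  68 149 114 128 107 136  98  92  79  65 131 132 133 132 132 133
208 |  78  78  78  79  79 120  68 136  87  95 120 146  87  80  85  64 132 132 132 132 132 133
216 |  78  78  78  78  79 118  72 150  87 124 112 125  94  80  78  63 133 132 132 132 132 132
224 |  73  78  79  78  78 117  66 114 168 153  90  94 159 111  68  62 131 132 132 132 132 132
232 |  66  78  78  78  68 107  57  89  80  84  88  87  82  87  69  61 104 132 132 132  20 102
```

Rotation is confirmed numerically: the spout edge moved in the wrist image from row 112 to 137, i.e. about 22° tilt, with a steady 19 N on the cover edge. Continuing.

```bash
cat > prof.py <<'E'
import sys,cv2
im=cv2.imread(f"pics/{sys.argv[1]}.png")
for v in range(int(sys.argv[2]),240,8): print(v,"|"," ".join("%3d"%im[v:v+4,u:u+8].mean() for u in range(154,360,12)))
E
python3 -m jog '[[2,0,3,0],[3,0,6,0],[4,0,9,0],[4,0,10,0]]'
python3 -m jog '[[1,0,3,0],[2,0,6,0],[3,0,8,0],[3,0,8,0]]'
python3 w.py w11; python3 prof.py w11 96
python3 -c "
from h import *
where()"
```

```text
time: 22.95
position: [462.0, 100.9, 103.1]
tcp_rot: [0.0, 0.834, 0.551, 0.005]
ft_force: [3.7, 9.2, 17.8]
opening: 0.685
grasp_force: 122.7
time: 23.45
position: [463.7, 104.0, 95.3]
tcp_rot: [0.001, 0.834, 0.551, 0.006]
ft_force: [3.1, 8.1, 18.7]
opening: 0.687
grasp_force: 129.9
96 | 130 131  92 142 154 147 144 146 153 153 151 147 156 139 130 130 130 130
104 | 130 131 101 131 126 141 118 130 134 106 145 124 119 100 137 130 131 130
112 | 130 112 136 131 166 104 129 144 125 158 104 174 122 116 123 131 131 130
120 | 131  78 129 177 125  96 141 128 132 171 123 174 168 105  83 132 131 130
128 | 130  82 119 177 128  98 138 118 124 118 113 153 180 101  83 137 130 130
136 | 128  84 122 182 180 104 117 125  94 138 167 167 181 106  87 137 131 131
144 | 129  81 123 188 187 104 132 142  89 129 164 160 174 100  82 137 131 131
152 | 131  79 122 176 136 114 135 139 105 101 120 178 140 105  80 135 131 131
160 | 131  78 114 112  90 111 105 106  95 116 177 175  86 112  90 132 131 131
168 |  90  78  93  83  89 137 138 138 138 138 103  82  60  89 126 132 131 131
176 |  78  78  80  85  86 138 138 138 139 122  85  84  58  98 137 132 131 131
184 |  78  78  78  79  82 139 140 141 142  97  87  87  59  89 131 131 131 132
192 |  78  78  78 100  80 137 138 138 139  87  85  84  59  92 131 131 131 131
200 |  78  78  78 107  80 141 141 142 142  88  87  86  59  89 131 131 132 131
208 |  78  78  78 111  82 140 141 142 136  88  88  87  61  82 131 131 131 131
216 |  78  78  78 114  79  88  88 128  91  88  87  87  61  76 130 131 131 131
224 |  78  78  76 114  66  85  83  83  82  82  82  81  60  70 126 131 131 131
232 |  78  78  67 108  53  87  76  88  76  76  77  77  60  65  86 131 131 131
scale frame 44.2 3.4 95.3
```

The nuts have left the cup: ramp and floor rows are now uniform, and the tin is filled with texture. I'll tip a little more to be sure, then lift away.

```bash
python3 -m jog '[[0,0,3,0],[1,0,5,0],[1,0,6,0],[1,0,6,0],[1,0,6,0]]'
python3 -m jog '[[0,0,0,0],[0,0,-10,0],[0,0,-25,0],[0,0,-60,0],[0,0,-95,0]]'
python3 -m jog '[[40,0,0,0],[40,0,0,0]]'
python3 w.py w12; python3 prof.py w12 64
python3 -c "
from h import *
where(); shot('top','t2'); shot('scene','s2')"
```

```text
time: 24.12
position: [464.7, 105.7, 89.8]
tcp_rot: [0.001, 0.834, 0.551, 0.007]
ft_force: [4.8, 10.5, 20.0]
opening: 0.688
grasp_force: 131.8
time: 24.75
position: [459.0, 100.6, 181.3]
tcp_rot: [-0.0, 0.835, 0.55, -0.001]
ft_force: [0.1, 1.1, -1.6]
opening: 0.685
grasp_force: 129.1
time: 25.0
position: [475.5, 140.6, 180.7]
tcp_rot: [-0.0, 0.834, 0.552, 0.0]
ft_force: [-1.1, -0.5, -2.1]
opening: 0.685
grasp_force: 129.0
64 | 134 135 134 134 133 134 134 135 134 134 134 135 134 135 134 134 134 134
72 | 134 134 135 134 134 134 135 134 134 135 135 135 135 135 135 134 134 134
80 | 134 134 135 134 135 134 134 134 135 135 135 135 135 135 135 135 134 134
88 | 134 135 135 135 135 134 134 135 135 135 135 135 135 135 135 135 134 135
96 | 135 135 135 135 135 135 135 135 135 135 135 135 135 135 135 136 135 135
104 | 135 135 135 135 135 135 135 135 135 136 136 136 136 136 136 135 135 135
112 | 135 135 135 135 135 113 113 114 112 112 112 112 135 136 135 135 135 135
120 | 135 136 135 135 100 124 130 139 123 104 110  99 138 136 136 135 135 135
128 | 135 136 136 136 104 132 137 141 116 116 114  95 1
[... 362 characters left out ...]
02 107 130 113 137 157 169  66 133 136 136 135 136
176 |  81  81  81  80  89 142 142 142 141 117  86  85  59 126 136 136 136 136
184 |  81  81  81  79  86 142 142 142 141  89  86  85  58 101 136 136 136 136
192 |  81  81  81  96  83 138 138 139 139  86  86  86  58  98 136 136 136 135
200 |  81  81  81 105  83 140 140 140 139  87  86  85  59  97 137 136 137 135
208 |  81  81  81 110  84 139 141 145 138  90  90  89  60  90 136 136 136 136
216 |  81  81  81 114  81  87  88 103  89  88  88  87  60  82 135 136 136 136
224 |  75  81  80 115  61  99  89  89  90  89  89  88  61  75 130 136 136 136
232 |  74  99  73  80  56  79  79  96  79  79  79  79  63  69  85 136 136 136
scale frame 7.9 0.1 180.2
```

```bash
python3 -m jog '[[30,15,0,0],[65,33,0,0],[100,52,0,0],[130,68,0,0],[142,75,0,0]]'
python3 -m jog '[[0,0,40,0],[0,0,80,0],[0,0,110,0],[0,0,128,0],[0,0,130,0]]'
python3 -m jog '[[0,0,3,0],[0,0,6,0],[0,0,9,0],[0,0,12,0],[0,0,15,0]]'
python3 -c "
from h import *
where(); go([600,240,15])"
```

```text
time: 25.78
position: [600.9, 238.9, 179.3]
tcp_rot: [0.0, 0.835, 0.55, -0.001]
ft_force: [-0.4, 0.0, -1.2]
opening: 0.686
grasp_force: 129.0
time: 26.4
position: [599.6, 238.0, 49.2]
tcp_rot: [-0.0, 0.835, 0.55, -0.001]
ft_force: [1.2, -0.1, -1.6]
opening: 0.685
grasp_force: 129.0
time: 27.02
position: [600.7, 239.1, 37.3]
tcp_rot: [-0.0, 0.835, 0.55, 0.001]
ft_force: [-11.2, -5.2, 26.5]
opening: 0.69
grasp_force: 131.3
scale frame -133.9 76.2 37.3
t 27.02 pos [600.7 239.1  37.3] yang -23.2 shift [ 0.5 -1.1 22.3] turn None F [-11.2  -5.2  26.5] op 0.69 j [-0.6   0.59  0.24  1.54 -0.15  1.03 -0.72]
```

```bash
python3 -m jog '[[0,0,3,0],[0,0,6,0],[0,0,8,0],[0,0,10,0],[0,0,10,0]]'
python3 -m jog '[[0,0,3,0],[0,0,6,0],[0,0,9,0],[0,0,10,0],[0,0,10,0]]'
python3 w.py w13; python3 prof.py w13 96
python3 -c "
from h import *
where()"
```

```text
time: 27.65
position: [605.1, 240.0, 31.5]
tcp_rot: [0.001, 0.835, 0.55, 0.006]
ft_force: [4.3, 3.6, 17.4]
opening: 0.688
grasp_force: 131.7
time: 28.28
position: [604.4, 241.5, 21.3]
tcp_rot: [0.0, 0.835, 0.55, 0.006]
ft_force: [-3.5, -0.6, 26.4]
opening: 0.691
grasp_force: 134.5
96 | 122 122 121 122 122 122 122 122 123 122 123 122 122 122 121 121 121 121
104 | 122 122 121 122 122 122 122 122 123 122 123 123 121 123 122 121 122 121
112 | 122 122 122 122 122 123 122 123 123 122 123 123 122 123 122 122 122 121
120 | 122 122 122 122 123 123 122 123 123 123 122 123 122 123 122 122 121 121
128 | 123 122 122 122 123 123 122 123 123 123 122 123 123 122 122 122 122 122
136 | 123 122 122  82 112 122 123 122 123 123 122  96 111 111 123 122 121 122
144 | 122 123 111  77  96 118 118 119 119 120 120  94  68 105 123 122 122 122
152 | 122 123  93  83  95 127 128 129 129 130 129  78  67  96 123 122 122 122
160 | 122 123  73  89  93 129 129 129 129 130 115  75  65  87 122 122 122 121
168 | 122 108  73  94  89 124 125 125 126 127  79  74  64  77 122 122 122 121
176 | 123  79  73  98  87 125 125 125 126 120  73  73  64  68 121 123 122 121
184 | 123  72  73  97  86 127 128 128 129 103  75  75  65  60 118 123 122 122
192 | 123  73  72  94  83 124 124 124 124  80  73  73  61  55 116 122 122 122
200 | 100  72  74 100  82 124 124 124 124  76  73  73  60  55 120 122 122 122
208 |  72  72  75  98  81 124 124 125 124  76  76  75  62  54 121 122 122 122
216 |  72  73  76  97  82 117 104 122 125  77  78  77  64  53 121 122 122 122
224 |  72  72  77  95  66  77  78  78  84  78  78  78  65  52 121 122 122 121
232 |  72  72  66  92  55 104  78  79  78  79  78  78  66  51 108 122 122 121
scale frame -137.6 78.5 21.3
```

Levelling works (spout row 143) and the cup is empty. Pressing on to flat.

```bash
python3 -m jog '[[0,0,3,0],[0,0,5,0],[0,0,7,0],[0,0,7,0]]'
python3 w.py w14; python3 prof.py w14 96 | head -9
python3 -m jog '[[0,0,3,0],[0,0,4,0],[0,0,4,0],[0,0,4,0]]'
python3 w.py w15; python3 prof.py w15 96 | head -9
python3 -c "
from h import *
where()"
```

```text
time: 28.82
position: [605.8, 241.0, 14.5]
tcp_rot: [0.001, 0.835, 0.55, 0.007]
ft_force: [3.1, 1.3, 22.3]
opening: 0.689
grasp_force: 135.1
96 | 122 122 122 122 122 122 122 123 122 122 123 123 122 122 122 121 122 121
104 | 122 122 122 123 123 122 123 123 123 122 124 123 122 123 122 122 122 121
112 | 122 122 122 123 123 123 122 123 123 122 123 123 122 123 122 122 122 121
120 | 122 123 122 121 123 123 122 123 124 122 123 123 123 123 122 122 122 122
128 | 122 122  97  94 116 120 121 123 123 122 122  91 110  91 122 122 122 122
136 | 123 123  80  99 110 118 116 116 116 116 116 109  70  82 123 122 122 122
144 | 124 123  73 103 109 121 121 121 121 121 122  87  72  74 122 122 122 122
152 | 123 116  73 105 108 124 124 124 123 123 123  72  72  67 121 122 122 122
160 | 123 102  73 103 101 118 118 119 119 119 105  71  70  60 119 122 122 122
time: 29.38
position: [606.1, 240.6, 13.4]
tcp_rot: [0.001, 0.835, 0.55, 0.007]
ft_force: [-9.1, -6.5, 47.1]
opening: 0.687
grasp_force: 139.0
96 | 122 122 122 122 122 122 123 123 123 122 123 123 122 122 122 122 122 121
104 | 122 122 122 123 123 122 123 123 123 122 124 123 122 123 122 122 122 121
112 | 122 122 122 123 123 123 123 123 123 123 124 123 122 123 122 122 122 121
120 | 122 123 122 119 123 123 122 123 124 123 123 123 123 119 123 122 122 122
128 | 122 123  87 101 112 115 113 115 115 114 114  87 101  86 122 122 122 122
136 | 123 123  75 104 114 118 118 118 118 118 118 108  70  78 123 123 122 122
144 | 124 122  73 106 112 120 120 120 121 121 121  86  71  70 122 122 122 122
152 | 124 109  73 104 112 123 123 123 123 123 123  72  72  64 121 123 122 122
160 | 123  92  73 101 104 117 117 117 118 117 101  70  69  58 118 123 122 122
scale frame -137.4 80.5 13.4
```

```bash
python3 -m jog '[[0,0,-4,0],[0,0,-8,0],[0,0,-8,0]]'
python3 -m jog '[[0,0,0,0],[0,0,0,0],[0,0,0,0],[0,0,0,0]]' 0.9
python3 w.py w16; python3 prof.py w16 96 | head -9
python3 -m jog '[[0,0,-20,0],[0,0,-50,0],[0,0,-90,0],[0,0,-140,0],[0,0,-140,0]]' 1
python3 w.py w17
python3 - <<'E'
from fit import *
V=[view("wrist","w17")]
for n,X in(("z46",CUP),): print(fit(X,(605,241,np.radians(246.8),0),V))
where()
E
```

```text
time: 29.8
position: [601.7, 239.5, 14.0]
tcp_rot: [0.0, 0.835, 0.55, 0.002]
ft_force: [0.4, 0.4, 11.6]
opening: 0.692
grasp_force: 134.2
time: 30.3
position: [600.0, 238.9, 11.8]
tcp_rot: [-0.0, 0.835, 0.55, -0.0]
ft_force: [0.3, 0.4, 0.1]
opening: 0.901
grasp_force: 0.0
96 | 122 123 122 122 123 123 122 123 124 123 122 124 123 122 123 122 122 122
104 | 122 122 122 122 123 123 123 124 124 123 123 124 124 122 123 122 122 122
112 | 123 123 123 122 123 123 123 123 123 124 123 123 124 123 124 122 122 122
120 | 124 123 123 123 123 123 124 123 123 124 123 123 124 123 123 122 122 122
128 | 123 123 123 123 123 124 124 123 123 124 124 123 124 124 123 123 122 122
136 | 123 123  90 100 112 110 109 110 111 111 111 113  98  79 114 123 122 122
144 | 123 121  73 114 110 111 111 110 110 109 109 109  84  59 117 124 122 122
152 | 122 107  72 113 109 113 113 112 113 113 112 109  68  56 117 124 123 122
160 | 123 106  73 112 105 115 115 115 115 115 115  89  69  54 115 123 123 122
time: 30.98
position: [603.3, 239.8, 159.4]
tcp_rot: [0.001, 0.835, 0.55, 0.005]
ft_force: [-0.1, 0.5, -0.3]
opening: 0.995
grasp_force: 0.0
(array([599.54777703, 230.70254963,   4.30664786, -48.30637117]), np.float64(0.8826670050621033))
scale frame -134.6 77.1 156.3
```

```bash
python3 -m jog '[[-25,-15,-10,0],[-50,-30,-20,0],[-75,-46,-30,0],[-100,-62,-40,0],[-120,-77,-50,0]]' 1
python3 -m jog '[[0,0,0,0],[0,0,0,0]]' 1
python3 w.py w18
python3 - <<'E'
from fit import *
print("cup level fit",fit(CUP,(601,239,np.radians(246.8)),[view("wrist","w17")]))
im,p,D=view("wrist","w18")
q,c=fit(TIN+[0,0,18],(*sc(1,1),np.radians(245)),[(im,p,D)]); d=q[:2]-C; print("tin",(d@SX).round(1),(d@SY).round(1),np.degrees(q[2]-a_).round(1),c)
uv=proj(p,place(TIN+[0,0,18],q)); print("tin px",uv.min(0),uv.max(0))
g=cv2.cvtColor(im,cv2.COLOR_BGR2GRAY); u0,v0=(uv.min(0)-30).astype(int); u1,v1=(uv.max(0)+30).astype(int); u0=max(u0,0);v0=max(v0,0)
G=cv2.resize(g[v0:v1,u0:u1],None,fx=4,fy=4,interpolation=cv2.INTER_CUBIC)
px=np.linalg.norm(proj(p,[[*C,26]])-proj(p,[[*(C+24*SY),26]])); print("nut dia px",px)
h=cv2.HoughCircles(G,cv2.HOUGH_GRADIENT,1,px*4*.45,param1=120,param2=22,minRadius=int(px*1.7),maxRadius=int(px*2.3))
if h is not None:
  for u,v,r in h[0]:
    X=onz(p,(u0+u/4,v0+v/4),26)-q[:2]; c_,s_=np.cos(q[2]),np.sin(q[2]); print("circle tinframe",round(X[0]*c_+X[1]*s_,1),round(-X[0]*s_+X[1]*c_,1),"r",r/4)
for v in range(v0,v1,5): print(" ".join("%3d"%g[v:v+3,u:u+4].mean() for u in range(u0,u1,6)))
E
```

```text
time: 31.65
position: [480.7, 158.0, 202.1]
tcp_rot: [-0.0, 0.835, 0.55, -0.001]
ft_force: [0.6, -1.4, -0.0]
opening: 0.999
grasp_force: 0.0
time: 31.9
position: [482.1, 159.3, 202.0]
tcp_rot: [-0.0, 0.835, 0.55, -0.0]
ft_force: [0.4, 0.4, 0.1]
opening: 1.003
grasp_force: 0.0
cup level fit (array([596.25434154, 234.46345166,   4.28536475]), np.float64(1.2790639400482178))
tin -2.9 4.4 -2.4 0.8266077637672424
tin px [210.55065797 154.54971381] [311.34870879 213.0688022 ]
nut dia px 20.854525387718393
123 123 123 123 123 123 124 123 123 123 123 123 124 124 123 123 123 123 124 123 123 124 124 124 123 123 123
123 123 124 123 123 124 111 101 102 103 103 103 104 103 103 104 104 104 104 116 124 124 123 123 123 123 123
123 123 123 123 123  85 125 130 129 127 127  93  71  72  69  73  73  73  61 130 123 123 124 123 123 123 123
123 123 123 123 123  76 130  89 124 111 127  89 116 116  93  92  98 101  76 133 123 123 124 123 123 123 123
123 124 123 124 123  80 130  97 130 117 129  88 115 116 114 107 110 109  75 130 124 123 124 124 123 123 123
124 124 123 124 124  79 129 131 134 135 136 119 103 104
[... 1296 characters left out ...]
 115 114 115 115 123 137 125 123 124 125 124 124 124
123 124 124 124 124 112  96 134 134 133 134 134 134 135 135 132 132 133 131 124 124 124 124 124 124 123 124
123 124 124 124 124 112  94 134 119 119 120 120 119 120 119 132 132 131 131 126 124 124 124 123 124 123 124
123 123 124 124  99  78  84 129 114 112  78  74  73  75  74  87 118 119 120 123 123 124 124 124 124 123 124
123 124 124 100  73  74  60  60  63  62  44  42  42  43  43  47  63  91  96 100 123 123 124 124 124 123 124
124 123 106  74  73  73  47  59  59  58  58  58  58  59  59  61  64  63  60  44 123 123 123 123 123 124 123
124 108  74  73  73  71  60  81  81  82  81  81  81  81  86 109 110 110 110  67 122 124 123 124 124 124 123
```

```bash
python3 -m jog '[[-6,-2,30,0],[-12,-4,60,0],[-12,-4,75,0],[-12,-4,75,0],[-12,-4,75,0]]' 1
python3 w.py w19
cat > nuts.py <<'E'
from fit import *
import sys
im,p,D=view("wrist",sys.argv[1])
q,c=fit(TIN+[0,0,18],(*sc(1,1),np.radians(245)),[(im,p,D)]); d=q[:2]-C; print("tin",(d@SX).round(1),(d@SY).round(1),np.degrees(q[2]-a_).round(1),c)
F=8 # rectify the plane z=31 (top of nuts lying flat), 8 px/mm? -> 5 px/mm
F=5; H=[]
src=np.float32([proj(p,place(np.array([[x,y,31.]]),q))[0] for x,y in((-40,-62),(40,-62),(40,62),(-40,62))])
dst=np.float32([(0,0),(80*F,0),(80*F,124*F),(0,124*F)])
G=cv2.warpPerspective(cv2.cvtColor(im,cv2.COLOR_BGR2GRAY),cv2.getPerspectiveTransform(src,dst),(80*F,124*F),flags=cv2.INTER_CUBIC)
G=cv2.createCLAHE(3,(6,6)).apply(G); cv2.imwrite("pics/rect.png",G)
for p2 in(40,30,22):
    h=cv2.HoughCircles(G,cv2.HOUGH_GRADIENT,1.5,14*F,param1=120,param2=p2,minRadius=int(10.5*F),maxRadius=int(13.5*F))
    print(p2,[] if h is None else [(round(u/F-40,1),round(v/F-62,1),round(r/F,1)) for u,v,r in h[0]])
    h=cv2.HoughCircles(G,cv2.HOUGH_GRADIENT,1.5,14*F,param1=120,param2=p2,minRadius=int(5.5*F),maxRadius=int(9.5*F))
    print(" inner",[] if h is None else [(round(u/F-40,1),round(v/F-62,1),round(r/F,1)) for u,v,r in h[0]])
S=cv2.resize(G,(40,31),interpolation=cv2.INTER_AREA)
for r in S: print("".join(" .:-=+*#%@"[min(9,int(x)//26)] for x in r))
E
python3 nuts.py w19
```

```text
time: 32.58
position: [474.6, 150.1, 128.2]
tcp_rot: [0.0, 0.835, 0.55, 0.001]
ft_force: [0.6, 0.1, 1.1]
opening: 1.001
grasp_force: 0.0
tin -0.8 2.5 -1.8 0.8498051166534424
40 []
 inner [(np.float32(-12.0), np.float32(20.7), np.float32(5.7)), (np.float32(-10.5), np.float32(-11.2), np.float32(5.6))]
30 [(np.float32(-12.8), np.float32(-12.0), np.float32(10.9)), (np.float32(-17.4), np.float32(-34.6), np.float32(12.2)), (np.float32(1.5), np.float32(-15.3), np.float32(10.9))]
 inner [(np.float32(-8.0), np.float32(-13.0), np.float32(8.6)), (np.float32(-10.5), np.float32(20.7), np.float32(7.2)), (np.float32(-15.8), np.float32(-28.8), np.float32(6.9)), (np.float32(-15.8), np.float32(42.2), np.float32(5.6))]
22 [(np.float32(-13.2), np.float32(39.2), np.float32(13.2)), (np.float32(-18.2), np.float32(-22.6), np.float32(12.2)), (np.float32(-9.0), np.float32(-10.5), np.float32(13.2)), (np.float32(-15.6), np.float32(19.8), np.float32(10.9)), (np.float32(-4.8), np.float32(-35.2), np.float32(12.2))]
 inner [(np.float32(-13.2), np.float32(16.4), np.float32(8.9)), (np.float32(-12.0), np.float32(-14.2
[... 980 characters left out ...]
#*+
.*%#=*:**++#%#***-::---+***++*%#-.::=#*+
.#%*=+:::-:--==:::-==++=+**++*#*:.::=#*+
.#%*+*:........:-+**=*##==+++*#*:..:=#*+
:#%#*+.::::-=---.-+#+::---+++*#*:.::+#*+
:%%**+:-==**##***==*#+:..+#*+*#*:..:+#++
:%%**=---*#*-===+++*++===#%%%#%+:..-+*++
-#%*+=--=##:.:--=+**#####%%%%#%+:.:-+*++
-#%**=*=+##=...-+**#%%###*##%%%+:::-+#++
-#%**--******++*#%*#%#%%*++*##%+:::-*#++
=####-:-+*###%%#%%*#%####+++**=:..:-**++
+++**=::.:+#####%#**#%***+====:...:=#*++
====+*-=-:::::-=====++=------:....-+*+++
=====+*=-=----::::::::------....:-+*+===
======+*+::--=-=+=+==-=-::....:-=+*=====
=======++**=:..............::-+**+======
========+++*****++=======++****+========
========++++++********##***+++++========
```

```bash
python3 -m jog '[[0,0,-30,0],[0,0,-60,0],[0,0,-103,0],[30,-10,-103,-10],[60,-20,-103,-20]]' 1
python3 -c "
from h import *
go([269.2,563.5,230.3],64.4)"
```

```text
time: 33.25
position: [480.0, 213.7, 232.4]
tcp_rot: [0.0, 0.725, 0.689, 0.002]
ft_force: [0.3, 0.5, 0.2]
opening: 0.998
grasp_force: 0.0
t 33.25 pos [480.  213.7 232.4] yang -3.0 shift [ 338.4 -228.6    2.2] turn -67.4 F [0.3 0.5 0.2] op 0.998 j [-0.67  0.16  0.22  1.65 -0.04  1.33 -0.5 ]
```

```bash
python3 -m jog '[[40,-27,0,-10],[85,-57,0,-20],[130,-88,0,-30],[175,-118,0,-40],[220,-148,0,-50]]'
python3 -c "
from h import *
go([269.2,563.5,230.3],64.4)"
```

```text
time: 33.88
position: [343.0, 442.5, 231.7]
tcp_rot: [0.0, 0.366, 0.931, 0.001]
ft_force: [1.0, 1.1, 0.1]
opening: 1.001
grasp_force: 0.0
t 33.88 pos [343.  442.5 231.7] yang 47.1 shift [136.4  38.3   1.5] turn -17.3 F [1.  1.1 0.1] op 1.001 j [-0.93  0.24 -0.04  1.55  0.01  1.34 -0.16]
```

```bash
python3 -m jog '[[45,12,0,-8],[90,25,0,-17],[136,38,1.5,-17.3],[136,38,1.5,-17.3],[136,38,1.5,-17.3]]'
python3 - <<'E'
from fit import *
for n,f0,f1 in(("top","top0","t3"),("scene","scene0","s3")):
    shot(n,f1); a=cv2.imread(f"pics/{f0}.png"); b=cv2.imread(f"pics/{f1}.png"); p=P(n)
    d=cv2.dilate((cv2.absdiff(a,b).max(2)>22).astype(np.uint8),np.ones((2,2)))
    k,l,st,ce=cv2.connectedComponentsWithStats(d)
    print(n)
    for i in range(1,k):
        if st[i,4]>=8: print(st[i].tolist(),"world z0",onz(p,ce[i],0).round().tolist())
V=[view("top","t3"),view("scene","s3")]
print("cup",fit(CUP,(600,236,np.radians(246.8),0),V),"level",fit(CUP,(600,236,np.radians(246.8)),V))
b=cv2.imread("pics/t3.png",0); u,v=proj(V[0][1],[[*C,30]])[0].astype(int); 
for r in b[v-22:v+22:1,u-22:u+24]: print("".join(" .:-=+*#%@"[min(9,max(0,(int(x)-60)//19))] for x in r))
E
```

```text
time: 34.5
position: [271.1, 561.6, 229.4]
tcp_rot: [0.0, 0.224, 0.974, 0.0]
ft_force: [0.9, -0.8, 0.6]
opening: 1.003
grasp_force: 0.0
top
[240, 161, 36, 45, 1086] world z0 [612.0, 242.0]
[268, 201, 50, 57, 1493] world z0 [454.0, 111.0]
[233, 210, 25, 40, 644] world z0 [442.0, 289.0]
[99, 250, 276, 134, 4621] world z0 [93.0, 213.0]
[94, 259, 43, 21, 185] world z0 [292.0, 742.0]
[75, 263, 220, 121, 3356] world z0 [51.0, 448.0]
scene
[330, 0, 15, 21, 76] world z0 [4667.0, -3520.0]
[344, 0, 8, 5, 22] world z0 [5340.0, -4258.0]
[399, 0, 7, 5, 21] world z0 [4842.0, -5007.0]
[404, 0, 15, 30, 164] world z0 [3884.0, -4119.0]
[409, 0, 43, 45, 396] world z0 [2797.0, -3387.0]
[449, 0, 11, 102, 437] world z0 [2131.0, -2831.0]
[346, 6, 4, 7, 18] world z0 [4614.0, -3651.0]
[423, 13, 10, 11, 75] world z0 [3354.0, -3879.0]
[285, 15, 4, 2, 8] world z0 [4547.0, -2542.0]
[391, 17, 3, 9, 23] world z0 [3420.0, -3330.0]
[441, 17, 3, 3, 8] world z0 [3264.0, -4036.0]
[396, 21, 2, 9, 18] world z0 [3178.0, -3156.0]
[189, 38, 3, 5, 13] world z0 [3630.0, -785.0]
[301, 39, 47, 28, 154] world z0 [2315.0, -1487.0
[... 4267 characters left out ...]
%%%%@@@@@%++++=+*#%#@@@@@#%@%%%*=.::-===+*
%%+-*%@%#%@%@@%%@@%+=+++@@@@#%@%%%#+..:-=-===+
%%*---+%%#+#@@@@@@@+++@@@@@@%@@@###=.::-=====+
%%*-----===*%@@@@@@@@@@@@@@#@@@%%#+:.:-======+
%%#+-----::=%@@@@@@@@@@@@@@#%@%@%#+.::-======-
%%%###+----:=#@@@@@@@@@@@@%@@%%%%*=.::-======-
%%%%%%###*----+%@@@@@@@@@%#%@@%%##+.:-======--
%%%%%%%%%*------=%@@@@@%%*%@@@%##*=:--======::
%%%%%%%%%*-------==+*#*+==%@%%%##*-:-=======:.
%%%%%%%%%*-----------:--==#%%@%%#+::-=-====-::
%%%%%%%%%#+-----------:::+%%%%@@#=:--======-::
#%%%%%%%%%*--------------:-+%%%@*::-======-:::
%%%%%%%#%%#+-----------------=##=:--===-==:.:+
%%%%%%%%%%%##*---------*#*---:::.  ..:-----.:+
%%%%%%%%%%%%%#+*+------*%#+-------..     .:::+
```

Run:
```python
import cv2
G=cv2.imread("pics/rect.png",0)[60:560,20:380]
S=cv2.resize(G,(110,76),interpolation=cv2.INTER_AREA)
for r in S: print("".join(" .:-=+*#%@"[min(9,int(x)//24)] for x in r))
```

```text
---------::..........:-=+*##*++==---===++++++***********++==-::::::::.....:..:::::::::----=======-:::.........
*++++++++=-:.......:-=+****+====++**##%%%%%@@@@@@@@@@%%#*+=========---::::::::::::::::::::---====---:::.......
#####***+=-:::::::-=+***+++++**#%%%%%%%%%%%@@@@@@@@@@@%%*++===++++++++===---::::::::::::::::--------==========
####***+=-:::::::-+*##*++*##%%%%%%%%%%%%%%%%%%%%%%%%%%%%#++===+++++++++++++==--::::::::::::::::----===+++*****
***++===-::::::-=*##*++*#%%%%%%%%%%%%##################*+==-=====+++++++++++++==-::::::::::::::::--====++**###
******+++=-:-=+*###*++*#%%%%%%%%%####******######**###*+=-------====++++++++++++=--:::::::::::::::--====++**##
##%%%###*=--=+*###*+*#%%%%%%%#####*******###%%%######*+=---------=======++++++++++=-::::::::::::::::--====++*#
#%%%%##*=-::-+*#**+*#%%%%%%######*******##%@@@%%####*+=----------------====+++++++++=--::::::::::::::---===+**
#%%%%##*=-:-=***++*#%%%%%#################%@@@@%%###*+=-------------------===+++++**++=-::::::::::::::---==++*
#%%%%###*=-=***++*#%%%%##################%%@@@%%###**+=----------======-----===+++*****+=-:::::::::::
[... 6635 characters left out ...]
====-::.............:--=+*####*+++
========++**#*+=---====-------::::::::::::::.:::::::::::::::::::::---------==+==:............:::--=+*###*++===
========+++*##*+=-:-=+*+==------------::::::::::::::::::::::----------=====----:............:::--=+*###*+=====
========++++*###*=-:::-=++++===-=+#*+=----=++=-=====---------=+++=========-::..............::--==+*###*++=====
=========++++*###*+-:...:-=++**+*#%#*====+*##*++*#*+=====--==+###*+=====-::..............:::--=+**###*++======
========+=+++++*###*=-:.....:--=++**+==+**###*++*##*++++==-==+**+=-:-:::...............:::--==+**##**+========
=======+++++++++*####*+=-::......::::::---==----==+=--===--:---::...................:::---==+**#***+++========
```

The cup is upright (fits level at its rest height), it is empty, and no nut shows anywhere outside the tin. The arm is clear, so I'm handing in.

```bash
python3 -c "
from station import *
print(finish_job())"
```

```text
the job is handed in; nothing more can be done
None
```

The job is handed in at about 35 s, with the cover right back, the tin on the pan, the nuts poured and the empty cup upright on the bench; no verdict came back, and "all six in the tin" rests on the cup being empty and no stray nuts showing, not on a clean count.

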